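Lift the tipped glue stick off the turntable and stand it up by way of the sloping rest

TASK

The glue stick lies on its side on the freely spinning turntable. Lift it off, lay it in the sloping rest with its foot down at the lip and let go, then take it afresh and stand it upright, cap end up, fully on the round blue mat. Keep the loupe and the thread bobbin standing on the turntable, and leave the paste jar and the eraser where they are.

Things in the scene. Friction and masses are not known exactly. Their poses are not given: they have to be found in the camera images.
- stick_center (a point): Centre of the glue stick: round, white with a pale green label band (the longer plain white end is the cap), diameter 28, length 96, about 35 g (varies). Its z axis runs along the stick from foot (48 below this point) to cap end (48 above). At the start it lies level in the turntable's wire rests, cap end towards the turntable's axis, its centre 60 from that axis and 18 above the disc.
- turntable_top (a point): Centre of the top of the turntable's disc, on its axis, 50 above the table (the point itself does not turn). The disc is flat, diameter 250, 14 thick, with a light grey top; it turns freely about the vertical at the slightest touch, has no stop and no motor, and stands still at the start.
- loupe_center (a point): Centre of the black eyepiece loupe standing on the turntable, diameter 40, 28 high; its z axis points up. Loose.
- bobbin_center (a point): Centre of the thread bobbin (wooden ends, cream thread) standing on the turntable, diameter 33, 42 high; its z axis points up. Loose.
- rest_seat (a point): Where the glue stick's centre is when it lies in the sloping rest, foot against the lip; 64 above the table. The rest is a fixed wooden stand, 100 by 60. Axes: x level, pointing up-slope; y across; z up. The stick lies along x+z, rising at 45 degrees, foot low, cap end high; the open side looks along z-x. It does not roll there and stays put, even a few mm up from the lip.
- mat_top (a point): Centre of the top of the round blue mat, fixed on the table, diameter 100, 5 thick; its top is 5 above the table.
- jar_center (a point): Centre of the paste jar, white with a black cap, diameter 64, 68 high, standing on the table. Loose.
- eraser_center (a point): Centre of the blue and white eraser lying on the table, 24 x 53 x 13. Loose.
- wire_rests (a point): Middle of the wire rests on the disc, at the disc's top, under the stick's centre at the start; turns with the disc. x runs along the lying stick. Two pairs of steel staples, 35 either side of here along x, each 22 long, 26 apart across and 10 high; between the pairs 48 of the stick's length is free down to the disc.
- rest_lip (a point): Where the centre of the stick's foot is in the sloping rest, against the 5 thick lip at the low end; axes as rest_seat. Four steel staples, 26 apart across, carry the stick at 1 to 21 and 59 to 74 up from here; their crests are 8 below the stick's axis, the board 16 below it. The upper 21 of the stick juts out past board and staples.
Mind the look-alikes: they are no part of the job. Leave any red or turquoise look-alike of the part that bears stick_center alone.

How it is judged:
By the outcome, as a careful person would: the job done as asked, in the order asked, and still so for the second after the job is handed in, with the robot touching nothing.
It also fails if it takes over 59 s, if anything falls off the work surface, if the arm or the gripper's body presses on something with over 40 N, if the wrist force passes 120 N, or if a joint passes its speed limit or range.

ROBOT

A 6-joint arm with a two-finger parallel gripper is mounted at the origin on the work surface; the furniture and walls round the work are solid. World frame = base frame: x ahead of the robot, y to its left, z up, the work surface at z = 0. Lengths are in m, angles in rad, forces in N, time in s.
With the tool pointing down it reaches from about 0.275 to 0.975 m from the base axis. Payload 8.4 kg.
Tool frame: the origin (TCP) lies at the very end of the fingers, on their centre line; the grasp point (between the pads) lies 19 mm behind it; z points along the fingers, y is the direction in which the jaws open and shut (so a half turn about z gives the same grasp; the last joint's range is limited). The gripper opens to 92 mm and grips with 3 to 60 N. Pads are 20 mm wide; open, the fingers measure 128 mm over their backs; the gripper's body (75 mm by 189 mm) begins 69 mm behind the grasp point.
Start: joints at [1.202, 0.353, 1.633, -0, 1.155, -0.002], TCP at [0.224, 0.583, 0.187] pointing down, gripper open.
Joint ranges: [-2.63, 2.63], [-0.92, 2.1], [0.06, 2.66], [-1.3, 4.44], [0, 2.69], [-3.02, 3.02]. Speed limits (rad/s): [2.22, 2.22, 2.79, 3.14, 3.14, 3.14].

INTERFACE

Orientations are given as a unit quaternion [w, x, y, z].
In Python, from bench import state, capture, finish_job gives the robot as it stands.
- The arm moves only by the tool move_arm, never from a script. Its argument "rows" is a list that holds one entry, the list of rows, each a list of 5 numbers: the shift along the tool's x, y, z in cm, then the turn about the tool's z in degrees, then the gripper command: -1 is fully open, 1 is shut, values between are in proportion. In form: [[[dx, dy, dz, turn, fingers], ...]]. A call has 1 to 10 rows; each row shifts and turns the commanded pose from where the row before left it, along the tool's axes as they then stand; what a row does not reach is not made up. A row lasts 1/10 s, in which the tool goes at most 50 mm and 8.59 degrees, less where a joint would pass 70% of its speed; a pose out of reach is approached as far as the arm can. A call is refused whole if a number of a shift passes 5 or a number of a turn 8.59, either way. A call with a gripper value outside its range is refused whole. The fingers move at their own pace and stop on an object; "newtons" is the grip in N (left out, the last holds). Time passes only in rows, so rows that do not move let the fingers close. It gives the time, the measured TCP pose, the force and the opening at its end, in the units of the state.
- state(): the state, without advancing time (a new reading comes with each control period).
- capture(name): name is "scene" or "top" or "wrist"; returns a dict with "pixels" (420x560x3 uint8, red, green, blue), "intrinsics" (3x3 intrinsics, pixels), "R" (3x3) and "t" (3): a world point X has camera coordinates R X + t. Camera axes: x right, y down, z forward; pixel columns grow to the right and rows downward; lengths in m; the calibration is good to about 2 mm. The wrist camera is an equidistant fisheye: a pixel r from the principal point sees the ray r / f radians off the axis. A picture is of the moment at which its call begins. There is no depth.
- finish_job(): hands the job in, once; it reports no verdict.
The state is a dict: "time_s": time; "qpos": joint angles; "joint_velocities": joint speeds; "tau": joint torques, N m; "tool_pos": TCP position; "orientation": TCP orientation; "contact_force": force on the tool from outside, world axes, zero at the start; "wrist_torque": the same for the moment, N m; "width": finger opening in m.
Only numpy, scipy, OpenCV 4.12 (cv2) and the standard library are available. Lean on these libraries where they do the work, as an engineer would, in place of code of your own. Each camera call takes 0.05 s, during which the arm holds its last target.

## Working session

There is one attempt and no reset: what is moved stays moved. The work goes in short steps, Python scripts to look and compute and a tool call to move; the robot and the scene stay as the last step left them, time stands still between calls to the robot, and variables do not carry over. Pictures are saved under pics/ and viewed, and the job is handed in when it is done.

Besides the shell and the picture viewer there is one more tool, called after "Request:" by a JSON object that holds its "op" and its "data", one argument or row to a line. move_arm: Moves the arm, as the interface text tells. Its arguments: {"type":"object","properties":{"rows":{"type":"array"},"newtons":{"type":"number"}},"required":["rows"]}

```bash
ls; mkdir -p pics; python3 - <<'E'
from bench import state, capture
import cv2
print(state())
for n in ("scene","top","wrist"):
    c=capture(n); cv2.imwrite(f"pics/{n}0.png",c["pixels"][:,:,::-1])
    import numpy as np
    print(n,c["intrinsics"].round(1).tolist(),c["R"].round(4).tolist(),c["t"].round(4).tolist(), (-c["R"].T@c["t"]).round(3))
E
```

```text
pics
{'time_s': 0.0, 'qpos': array([ 1.20160260e+00,  3.53653080e-01,  1.63414643e+00,  2.19302293e-05,
        1.15520811e+00, -2.38390754e-03]), 'joint_velocities': array([ 1.40043944e-03, -3.34724212e-04, -2.77836048e-05,  1.59822063e-04,
        8.89892779e-04,  8.60257755e-05]), 'tau': array([ 2.22060803e-04, -5.93838036e+01, -3.34212649e+01,  6.97346544e-02,
        2.32213625e-02, -7.43918531e-05]), 'tool_pos': array([0.22393461, 0.5829165 , 0.18605539]), 'orientation': array([-1.40544060e-04,  1.82382743e-01,  9.83227357e-01, -6.93457801e-04]), 'contact_force': array([-0.39263224,  0.72886585,  0.66865523]), 'wrist_torque': array([ 0.01850763,  0.00159282, -0.00856454]), 'width': 0.09152777589929348}
scene [[533.2, 0.0, 279.1], [0.0, 533.2, 200.3], [0.0, 0.0, 1.0]] [[0.5276, -0.8495, -0.0085], [-0.4109, -0.2465, -0.8777], [0.7435, 0.4665, -0.4791]] [-0.2961, 0.3114, 1.0609] [-0.505 -0.67   0.779]
top [[383.9, 0.0, 279.6], [0.0, 383.9, 214.6], [0.0, 0.0, 1.0]] [[0.015, -0.9999, -0.0085], [-0.9955, -0.0141, -0.094], [0.0939, 0.0099, -0.9955]] [0.0003, 0.559, 1.0077] [ 0.462 -0.002  1.056]
wrist [[325.2, 0.0, 275.4], [0.0, 325.2, 211.0], [0.0, 0.0, 1.0]] [[0.3587, 0.9334, -0.0015], [0.9064, -0.348, 0.2393], [0.2228, -0.0872, -0.971]] [-0.6238, -0.027, 0.391] [0.161 0.607 0.385]
```

View pics/scene0.png

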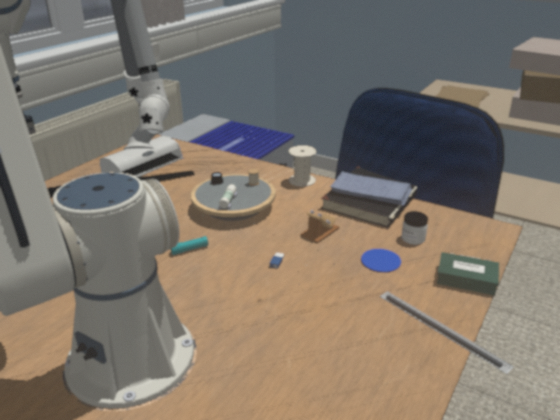

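View pics/top0.png

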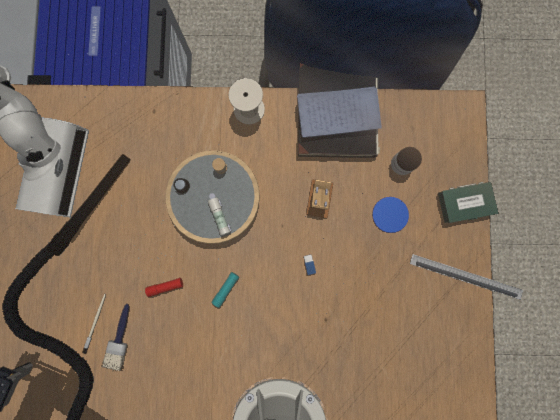

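View pics/wrist0.png

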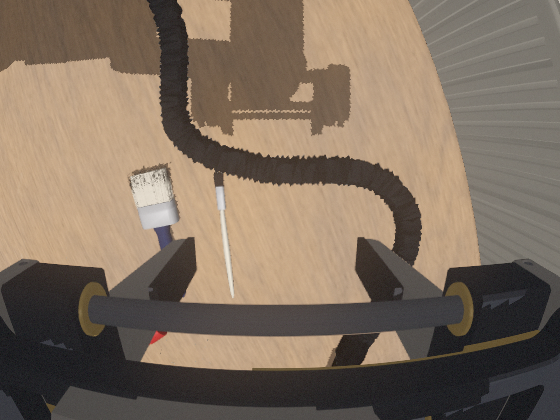

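```bash
cat > h.py <<'E'
import numpy as np, cv2
from bench import state, capture
def ray(c,u,v,fish=False):
    K=c["intrinsics"]
    x=(u-K[0,2])/K[0,0]; y=(v-K[1,2])/K[1,1]
    if fish:
        r=np.hypot(x,y); s=np.sin(r)/r if r>1e-9 else 1
        d=np.array([x*s,y*s,np.cos(r)])
    else: d=np.array([x,y,1.])
    return -c["R"].T@c["t"], c["R"].T@d
def onplane(c,u,v,z,fish=False):
    o,d=ray(c,u,v,fish); return o+d*(z-o[2])/d[2]
def proj(c,X,fish=False):
    p=c["R"]@np.asarray(X)+c["t"]; K=c["intrinsics"]
    if fish:
        r=np.hypot(p[0],p[1]); a=np.arctan2(r,p[2])/r
        return K[0,0]*p[0]*a+K[0,2],K[1,1]*p[1]*a+K[1,2]
    return K[0,0]*p[0]/p[2]+K[0,2],K[1,1]*p[1]/p[2]+K[1,2]
def crop(c,name,x0,y0,x1,y1,k):
    im=c["pixels"][y0:y1,x0:x1,::-1]
    cv2.imwrite("pics/"+name,cv2.resize(im,None,fx=k,fy=k,interpolation=cv2.INTER_CUBIC))
E
python3 - <<'E'
from h import *
c=capture("top"); s=capture("scene")
crop(c,"t1.png",160,140,260,250,7) if 0 else crop(c,"t1.png",160,145,270,245,5)
crop(c,"t2.png",295,140,425,280,4)
crop(s,"s1.png",180,140,440,290,3)
np.savez("c0.npz",top=c["pixels"],scene=s["pixels"])
E
```

```text
(no output)
```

View pics/t1.png

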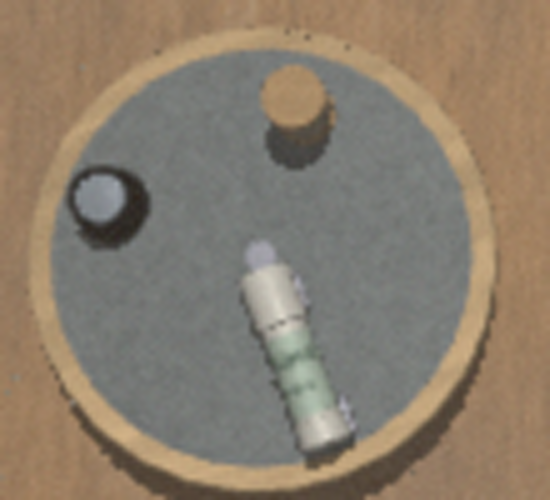

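View pics/t2.png

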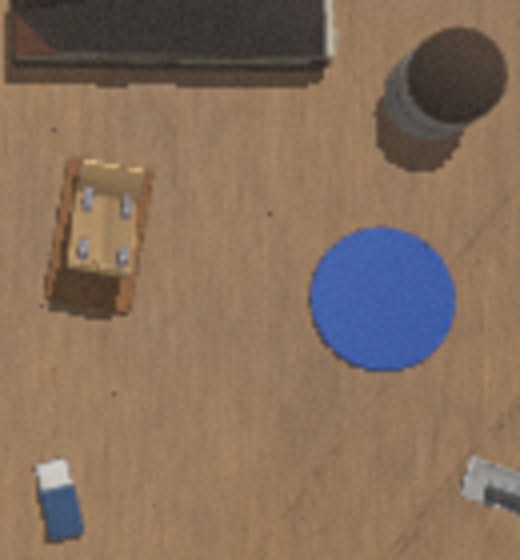

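View pics/s1.png

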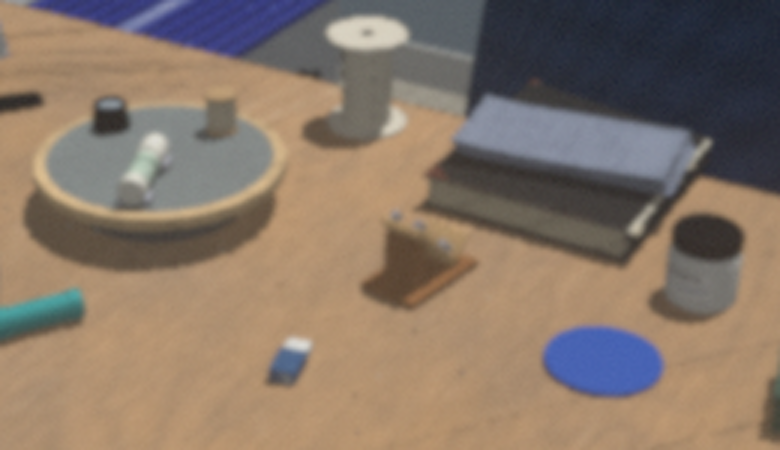

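```bash
python3 - <<'E'
from h import *
c=capture("top"); s=capture("scene")
def P1(x,y): return 160+(x+.5)/5-.5,145+(y+.5)/5-.5
def P2(x,y): return 295+(x+.5)/4-.5,140+(y+.5)/4-.5
T=lambda p,z:onplane(c,*p,z).round(4)
hsv=cv2.cvtColor(c["pixels"],cv2.COLOR_RGB2HSV)
# mat
m=cv2.inRange(hsv,(105,150,80),(125,255,255)); m[:, :340]=0; m[:150]=0
n,l,st,ce=cv2.connectedComponentsWithStats(m); i=1+st[1:,4].argmax(); print("mat px",ce[i],st[i],"pos",T(ce[i],.005))
ms=cv2.inRange(cv2.cvtColor(s["pixels"],cv2.COLOR_RGB2HSV),(105,150,80),(125,255,255)); ms[:230]=0; ms[:,:340]=0
n,l,st,ce=cv2.connectedComponentsWithStats(ms); i=1+st[1:,4].argmax(); print("mat scene",ce[i],onplane(s,*ce[i],.005).round(4))
# turntable rim
m=cv2.inRange(hsv,(0,0,0),(180,60,140)); m2=np.zeros_like(m); m2[145:245,160:262]=m[145:245,160:262]
m2=cv2.morphologyEx(m2,cv2.MORPH_OPEN,np.ones((3,3)))
n,l,st,ce=cv2.connectedComponentsWithStats(m2); i=1+st[1:,4].argmax()
cn,_=cv2.findContours((l==i).astype(np.uint8),cv2.RETR_EXTERNAL,cv2.CHAIN_APPROX_NONE)
e=cv2.fitEllipse(cv2.convexHull(max(cn,key=len))); print("disc",e,T(e[0],.05))
print("rim visual L R T B",[T(P1(*p),.05) for p in ((30,255),(495,250),(262,27),(265,490))])
for n,p,z in (("cap",(259,268),.068),("foot",(330,448),.068),("mid",(296,357),.068),("loupe",(100,197),.078),("bobbin",(296,97),.092)): print(n,T(P1(*p),z))
for n,p,z in (("stapleUL",(88,190),.05),("UR",(126,200),.05),("LL",(84,240),.077),("LR",(122,250),.077),("lipL",(85,160),.03),("lipR",(143,168),.03),("hiL",(65,270),.08),("hiR",(130,275),.08),("railBL",(48,300),.0),("railBR",(130,315),.0),("railTL",(72,160),.0),("railTR",(150,170),0.0)): print(n,T(P2(*p),z))
for n,p,z in (("jar",(458,77),.068),("eraser",(60,500),.013)): print(n,T(P2(*p),z))
E
```

```text
mat px [390.90787879 215.04848485] [373 198  35  34 825] pos [ 0.5639 -0.2967  0.005 ]
mat scene [381.36043956 259.26593407] [ 0.566  -0.2995  0.005 ]
disc ((211.74346923828125, 196.11758422851562), (82.53104400634766, 84.04720306396484), 58.770572662353516) [0.6032 0.1885 0.05  ]
rim visual L R T B [array([0.6029, 0.3111, 0.05  ]), array([0.609 , 0.0645, 0.05  ]), array([0.7278, 0.1918, 0.05  ]), array([0.4805, 0.1824, 0.05  ])]
cap [0.5952 0.1859 0.068 ]
foot [0.5022 0.1463 0.068 ]
mid [0.549  0.1652 0.068 ]
loupe [0.6297 0.2674 0.078 ]
bobbin [0.6804 0.1651 0.092 ]
stapleUL [ 0.631  -0.0888  0.05  ]
UR [ 0.6247 -0.1139  0.05  ]
LL [ 0.594  -0.0841  0.077 ]
LR [ 0.5879 -0.1085  0.077 ]
lipL [ 0.6549 -0.0884  0.03  ]
lipR [ 0.6499 -0.1276  0.03  ]
hiL [ 0.5741 -0.0718  0.08  ]
hiR [ 0.5715 -0.1133  0.08  ]
railBL [ 0.5623 -0.066   0.    ]
railBR [ 0.5527 -0.1225  0.    ]
railTL [ 0.6604 -0.0818  0.    ]
railTR [ 0.6541 -0.1361  0.    ]
jar [ 0.7059 -0.3283  0.068 ]
eraser [ 0.4259 -0.0744  0.013 ]
```

Request:
{"op": "move_arm", "data": {
  "rows": [
    [[-3,-1.8,0,0,-0.2],[-3,-1.8,0,0,-0.2],[-3,-1.8,0,0,-0.2],[-3,-1.8,0,0,-0.2],[-3,-1.8,0,0,-0.2],[-3,-1.8,0,0,-0.2],[-3,-1.8,0,0,-0.2],[-3,-1.8,0,0,-0.2],[-3,-1.8,0,0,-0.2],[-3,-1.8,0,0,-0.2]]
  ],
  "newtons": 5
}}

```text
time_s: 1.35
tool_pos: [0.4404, 0.3066, 0.1869]
orientation: [0.0, 0.182, 0.983, 0.0]
contact_force: [0.1, -0.2, 0.5]
width: 0.055
```

Request:
{"op": "move_arm", "data": {
  "rows": [
    [[0,0,0,8.5,-0.2],[0,0,0,8.5,-0.2],[0,0,0,8.5,-0.2],[0,0,0,8.5,-0.2],[0,0,0,8.5,-0.2],[0,0,0,8.5,-0.2],[0,0,0,8.5,-0.2],[0,0,0,8.5,-0.2],[0,0,0,8.5,-0.2],[0,0,0,8.5,-0.2]]
  ]
}}

```text
time_s: 2.35
tool_pos: [0.4396, 0.3078, 0.1868]
orientation: [0.0, 0.801, 0.599, 0.0]
contact_force: [0.1, -1.3, -0.1]
width: 0.0551
```

Request:
{"op": "move_arm", "data": {
  "rows": [
    [[0,0,0,8.5,-0.2],[0,0,0,8.5,-0.2],[0,0,0,8.5,-0.2],[0,0,0,8.5,-0.2],[0,0,0,8.5,-0.2],[0,0,0,8.3,-0.2],[0,0,0,0,-0.2]]
  ]
}}

```text
time_s: 3.05
tool_pos: [0.4396, 0.3078, 0.1868]
orientation: [-0.0, 0.98, 0.2, 0.0]
contact_force: [-0.1, -0.3, 0.2]
width: 0.0553
```

Request:
{"op": "move_arm", "data": {
  "rows": [
    [[0.75,2.9,0,0,-0.2],[0.75,2.9,0,0,-0.2],[0.75,2.9,0,0,-0.2],[0.75,2.9,0,0,-0.2],[0.75,2.9,0,0,-0.2],[0.7,2.9,0,0,-0.2],[0,0,2,0,-0.2],[0,0,2,0,-0.2],[0,0,0,0,-0.2]]
  ]
}}

```text
time_s: 3.95
tool_pos: [0.5474, 0.1645, 0.1444]
orientation: [0.0, 0.979, 0.203, -0.002]
contact_force: [-0.9, -0.8, -0.6]
width: 0.055
```

```bash
python3 - <<'E'
from h import *
c=capture("wrist"); cv2.imwrite("pics/w1.png",c["pixels"][:,:,::-1])
st=state(); print(st["tool_pos"],st["orientation"],st["qpos"])
for n,X in (("stick",(.549,.165,.068)),("foot",(.505,.146,.068)),("cap",(.593,.184,.068)),("loupe",(.6297,.2674,.078)),("tcp",st["tool_pos"])): print(n,np.round(proj(c,X,True),1))
E
```

```text
[0.5481584  0.16498308 0.14588291] [ 1.16876534e-04  9.79301845e-01  2.02401232e-01 -1.27439918e-03] [ 2.89742134e-01  3.16566773e-01  1.78531843e+00 -1.63683810e-05
  1.04226691e+00  1.45292783e+00]
stick [275.7 206.9]
foot [275.7 258. ]
cap [275.7 151.7]
loupe [199.9  73.7]
tcp [275.2 236.4]
```

View pics/w1.png

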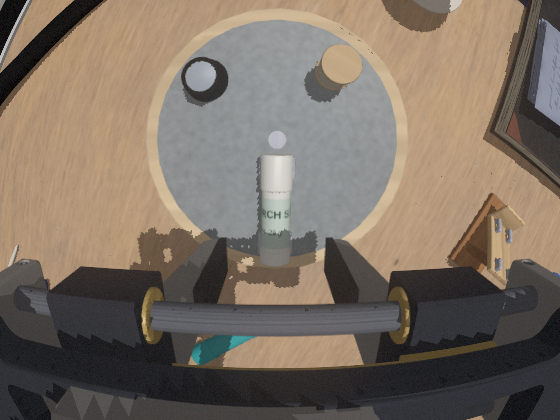

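Request:
{"op": "move_arm", "data": {
  "rows": [
    [[0,0,2.5,0,-0.2],[0,0,2.5,0,-0.2],[0,0,2,0,-0.2],[0,0,1.2,0,-0.2],[0,0,0.5,0,-0.2],[0,0,0,0,-0.2],[0,0,0,0,-0.2]]
  ]
}}

```text
time_s: 4.7
tool_pos: [0.5498, 0.1657, 0.0608]
orientation: [-0.0, 0.98, 0.201, 0.001]
contact_force: [0.6, 0.2, 0.7]
width: 0.0553
```

Request:
{"op": "move_arm", "data": {
  "rows": [
    [[0,0,0,0,0.1],[0,0,0,0,0.25],[0,0,0,0,0.32],[0,0,0,0,0.37],[0,0,0,0,0.42],[0,0,0,0,0.6],[0,0,0,0,1],[0,0,0,0,1]]
  ],
  "newtons": 5
}}

```text
time_s: 5.5
tool_pos: [0.549, 0.1654, 0.0597]
orientation: [0.0, 0.98, 0.201, -0.0]
contact_force: [0.3, 0.1, 0.1]
width: 0.0045
```

Request:
{"op": "move_arm", "data": {
  "rows": [
    [[0,0,-0.5,0,1],[0,0,-1,0,1],[0,0,-2,0,1],[0,0,-3,0,1],[0,0,-3,0,1],[0,0,-2,0,1],[0,0,0,0,1]]
  ]
}}

```text
time_s: 6.2
tool_pos: [0.5512, 0.166, 0.1787]
orientation: [-0.0, 0.98, 0.201, 0.003]
contact_force: [-0.3, 0.4, -0.1]
width: 0.0003
```

```bash
python3 - <<'E'
from h import *
c=capture("wrist"); cv2.imwrite("pics/w2.png",c["pixels"][:,:,::-1])
s=capture("scene"); crop(s,"s2.png",170,100,370,250,4)
st=state(); print(st["tool_pos"],st["orientation"],st["qpos"],st["width"])
E
```

```text
[0.54911049 0.16541698 0.17516919] [-4.55947307e-05  9.79602184e-01  2.00945987e-01  5.18306892e-04] [2.89983283e-01 2.84508294e-01 1.75840644e+00 9.70162580e-08
 1.09763730e+00 1.45613249e+00] 0.0007788376039492375
```

View pics/w2.png

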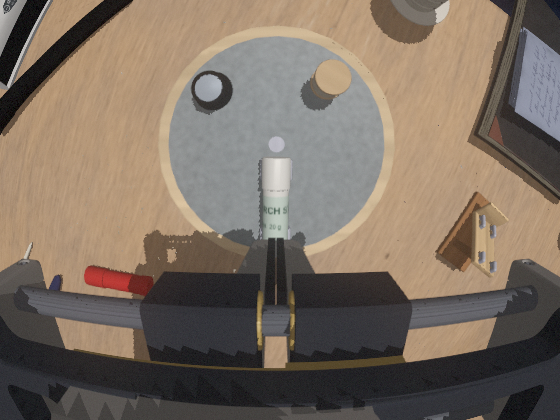

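View pics/s2.png

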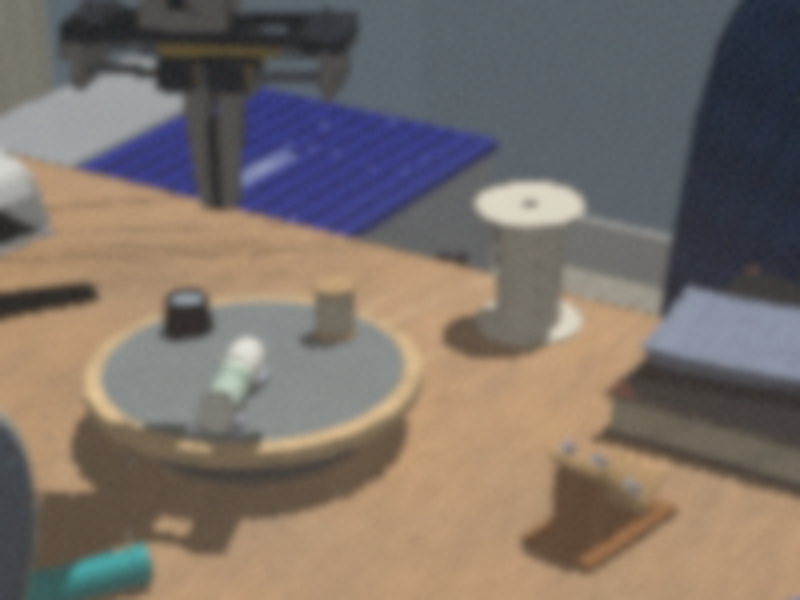

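```bash
python3 - <<'E'
from h import *
c=capture("wrist");s=capture("scene");t=capture("top"); tcp=state()["tool_pos"]
q=lambda X:(np.round(proj(s,X),1),np.round((np.array(proj(s,X))-[170,100])*4),np.round(proj(t,X),1),np.round(proj(c,X,True),1))
print("tcp",q(tcp)); print("stick",q((.549,.165,.068))); print("tip low",q((.549,.165,.0597)))
for h in (-48,48): print(h,q((.549+h*.00092,.165+h*.00039,.068)))
crop(t,"t3.png",150,130,290,250,5)
E
```

```text
tcp (array([224.9, 161.3]), array([220., 245.]), array([211.2, 212.2]), array([275.2, 237.7]))
stick (array([227.3, 195.1]), array([229., 381.]), array([218.9, 216. ]), array([275.7, 202.1]))
tip low (array([227.4, 197.7]), array([230., 391.]), array([219.4, 216.3]), array([275.7, 200.3]))
-48 (array([223.1, 203.2]), array([212., 413.]), array([225.6, 233.2]), array([275.5, 248.8]))
48 (array([231.2, 187.5]), array([245., 350.]), array([212.2, 199. ]), array([275.9, 152.2]))
```

View pics/t3.png

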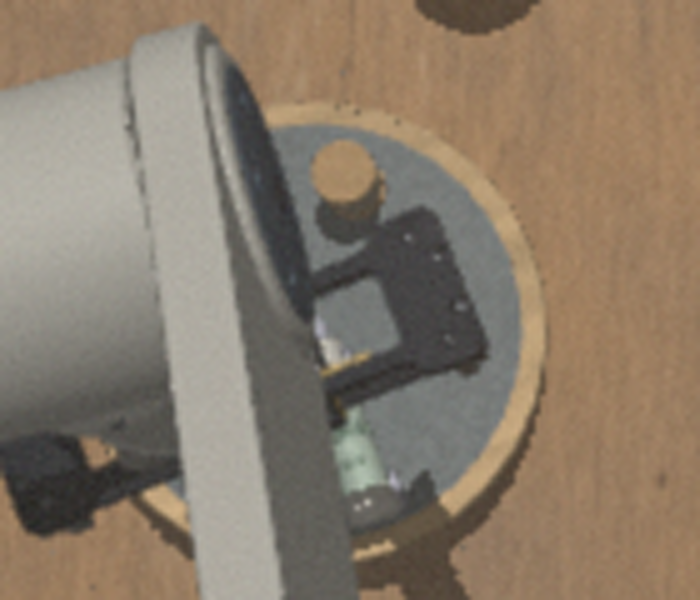

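```bash
python3 - <<'E'
from h import *
c=capture("wrist");s=capture("scene"); tcp=state()["tool_pos"]; print(tcp)
for k in (0,.01,.02,.03,.04): print(k,np.round(proj(c,tcp+[0,0,k],True),1),np.round(proj(s,tcp+[0,0,k]),1))
crop(c,"w3.png",225,190,325,265,8)
crop(s,"s3.png",190,100,260,170,8)
print((-c["R"].T@c["t"]).round(4))
E
```

```text
[0.54833932 0.16520831 0.17362118]
0 [275.3 236.8] [224.9 161.2]
0.01 [275.3 242. ] [224.7 157.9]
0.02 [275.3 247.7] [224.5 154.5]
0.03 [275.2 253.9] [224.3 151.2]
0.04 [275.2 260.9] [224.1 147.8]
[0.6099 0.1913 0.3724]
```

View pics/w3.png

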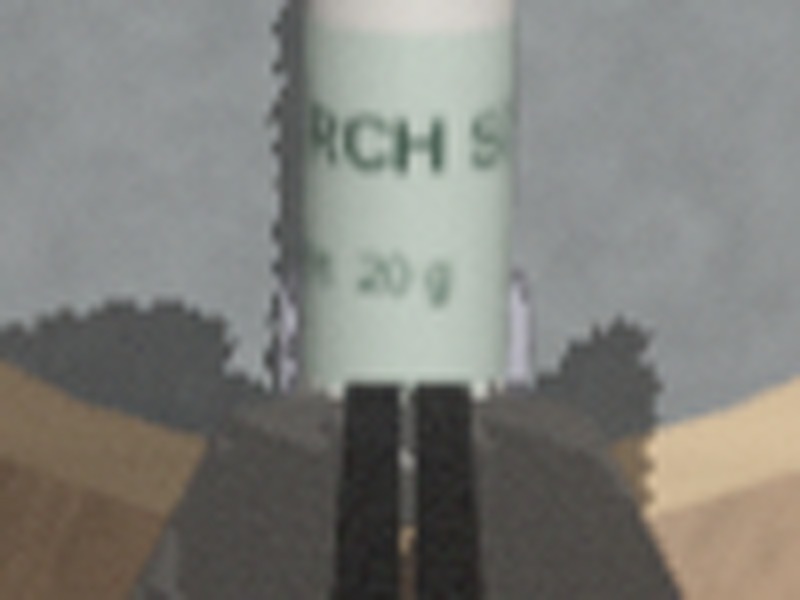

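View pics/s3.png

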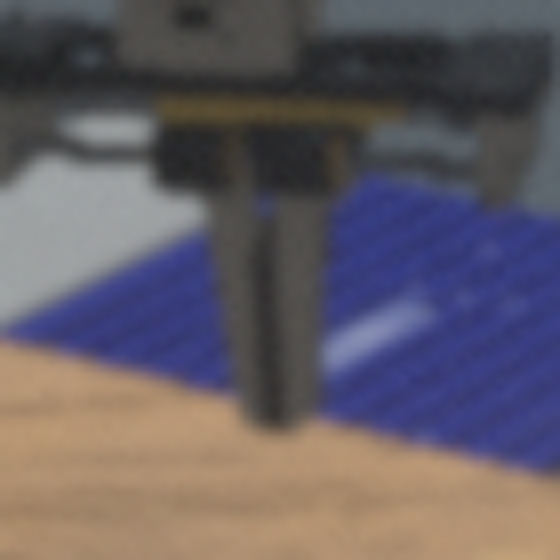

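```bash
python3 - <<'E'
from h import *
c=capture("wrist");s=capture("scene"); tcp=state()["tool_pos"]
xh=np.array([.92,.392,0])
for k in (.015,.018,.021,.024): print(k,[np.round(proj(c,tcp+[0,0,k]+a*xh,True),1)[1] for a in (-.01,0,.01)],[np.round(proj(s,tcp+[0,0,k]+a*xh),1) for a in (-.01,.01)])
E
```

```text
0.015 [np.float64(260.1), np.float64(244.8), np.float64(228.8)] [array([223.8, 157.6]), array([225.5, 154.6])]
0.018 [np.float64(262.0), np.float64(246.5), np.float64(230.4)] [array([223.7, 156.5]), array([225.5, 153.6])]
0.021 [np.float64(264.0), np.float64(248.3), np.float64(231.9)] [array([223.7, 155.5]), array([225.4, 152.6])]
0.024 [np.float64(266.0), np.float64(250.1), np.float64(233.5)] [array([223.6, 154.5]), array([225.4, 151.6])]
```

Request:
{"op": "move_arm", "data": {
  "rows": [
    [[0,0,0,0,-0.2],[0,0,0,0,-0.2],[0,0,0,0,-0.2],[0,0,3,0,-0.2],[0,0,3,0,-0.2],[0,0,3,0,-0.2],[0,0,2,0,-0.2],[0,0,0.5,0,-0.2],[0,0,0,0,-0.2]]
  ]
}}

```text
time_s: 7.55
tool_pos: [0.5487, 0.1653, 0.0594]
orientation: [0.0, 0.98, 0.201, -0.001]
contact_force: [1.0, 0.5, 0.6]
width: 0.0553
```

```bash
python3 - <<'E'
from h import *
s=capture("scene"); crop(s,"s4.png",190,140,270,220,7); print(state()["tool_pos"],state()["contact_force"])
c=capture("wrist"); crop(c,"w4.png",150,150,400,300,3)
E
```

```text
[0.54945193 0.16550677 0.06031462] [-0.25458062  0.18184571  0.2977499 ]
```

View pics/s4.png

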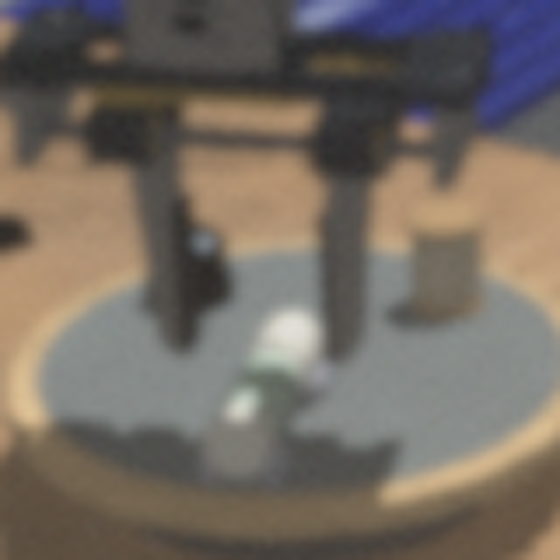

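View pics/w4.png

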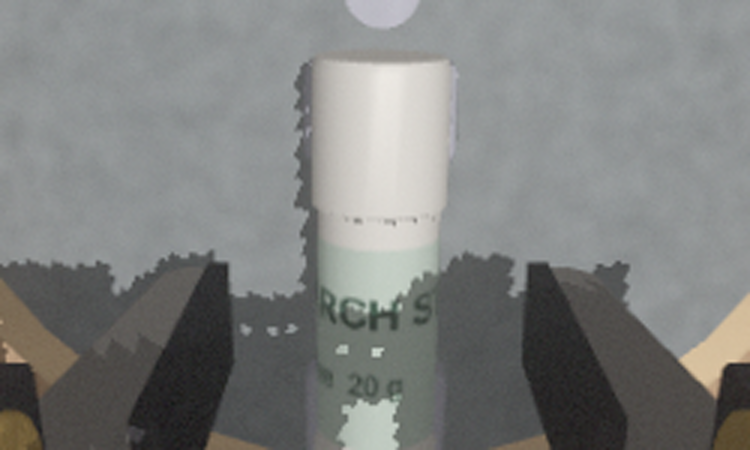

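Request:
{"op": "move_arm", "data": {
  "rows": [
    [[0,0,0.6,0,-0.2],[0,0,0.6,0,-0.2],[0,0,0,0,-0.2],[0,0,0,0,-0.2]]
  ]
}}

```text
time_s: 8.05
tool_pos: [0.549, 0.1653, 0.0477]
orientation: [0.0, 0.98, 0.201, -0.0]
contact_force: [0.1, 0.0, 0.8]
width: 0.055
```

Request:
{"op": "move_arm", "data": {
  "rows": [
    [[0,0,0.5,0,-0.2],[0,0,0.4,0,-0.2],[0,0,0,0,-0.2],[0,0,0,0,-0.2]]
  ]
}}

```text
time_s: 8.45
tool_pos: [0.5489, 0.1654, 0.0386]
orientation: [0.0, 0.98, 0.201, -0.0]
contact_force: [-0.4, 0.7, -0.3]
width: 0.0553
```

```bash
python3 - <<'E'
from h import *
s=capture("scene"); crop(s,"s5.png",190,150,270,220,7); print(state()["tool_pos"],state()["contact_force"])
c=capture("wrist"); crop(c,"w5.png",150,150,400,300,3)
E
```

```text
[0.54903781 0.16539078 0.03873007] [ 0.66164938 -0.29101497  0.168772  ]
```

View pics/s5.png

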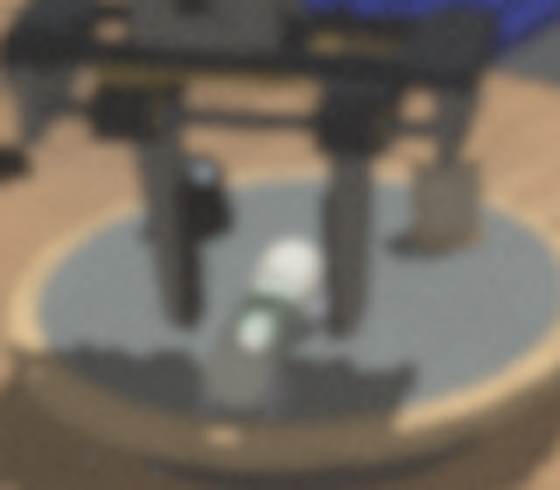

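View pics/w5.png

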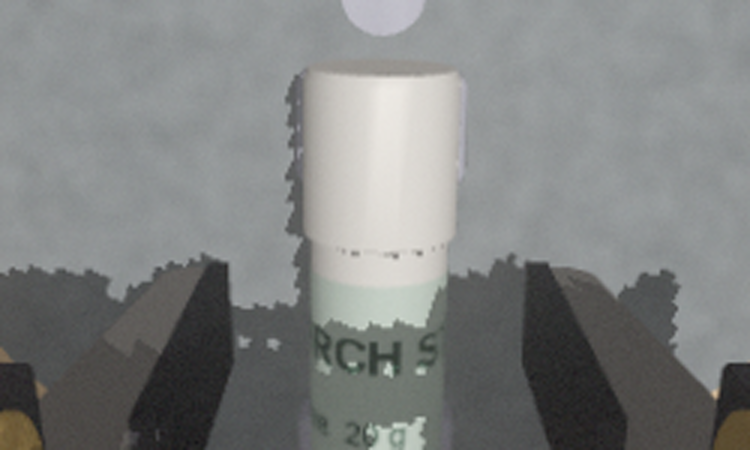

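```bash
python3 - <<'E'
from h import *
s=capture("scene"); tcp=state()["tool_pos"]; xh=np.array([.92,.392,0]);yh=np.array([.392,-.92,0])
for z in (.05,.055,.06,.065,.07): print(z,[np.round(proj(s,np.r_[tcp[:2],z]+a*xh+b*yh),1) for b in (.035,-.035) for a in (-.01,0)])
E
```

```text
0.05 [array([238.7, 203.1]), array([239.5, 201.5]), array([214.7, 201.5]), array([215.6, 199.8])]
0.055 [array([238.7, 201.6]), array([239.4, 199.9]), array([214.6, 200. ]), array([215.5, 198.3])]
0.06 [array([238.6, 200. ]), array([239.4, 198.4]), array([214.5, 198.4]), array([215.4, 196.8])]
0.065 [array([238.5, 198.5]), array([239.3, 196.8]), array([214.4, 196.9]), array([215.3, 195.2])]
0.07 [array([238.4, 196.9]), array([239.2, 195.3]), array([214.2, 195.3]), array([215.1, 193.7])]
```

Request:
{"op": "move_arm", "data": {
  "rows": [
    [[0,0,0.5,0,-0.2],[0,0,0.3,0,0.0],[0,0,0,0,0.2],[0,0,0,0,0.3],[0,0,0,0,0.37],[0,0,0,0,0.41],[0,0,0,0,0.5],[0,0,0,0,1],[0,0,0,0,1]]
  ]
}}

```text
time_s: 9.5
tool_pos: [0.5491, 0.1654, 0.0309]
orientation: [0.0, 0.98, 0.201, 0.0]
contact_force: [-0.3, 0.1, 0.7]
width: 0.0272
```

Request:
{"op": "move_arm", "data": {
  "rows": [
    [[0,0,-0.5,0,1],[0,0,-1,0,1],[0,0,-2,0,1],[0,0,-3,0,1],[0,0,-4,0,1],[0,0,-2.5,0,1],[0,0,0,0,1],[0,0,0,0,1]]
  ]
}}

```text
time_s: 10.3
tool_pos: [0.5492, 0.1655, 0.1616]
orientation: [-0.0, 0.98, 0.201, 0.001]
contact_force: [-0.1, 0.6, -0.5]
width: 0.0272
```

```bash
python3 - <<'E'
from h import *
c=capture("wrist"); cv2.imwrite("pics/w6.png",c["pixels"][:,:,::-1])
s=capture("scene"); crop(s,"s6.png",180,110,280,210,6); print(state()["tool_pos"],state()["contact_force"],state()["width"])
E
```

```text
[0.54817623 0.16511992 0.15985551] [ 0.26534203 -0.87343347 -0.67106366] 0.02732720826604763
```

View pics/s6.png

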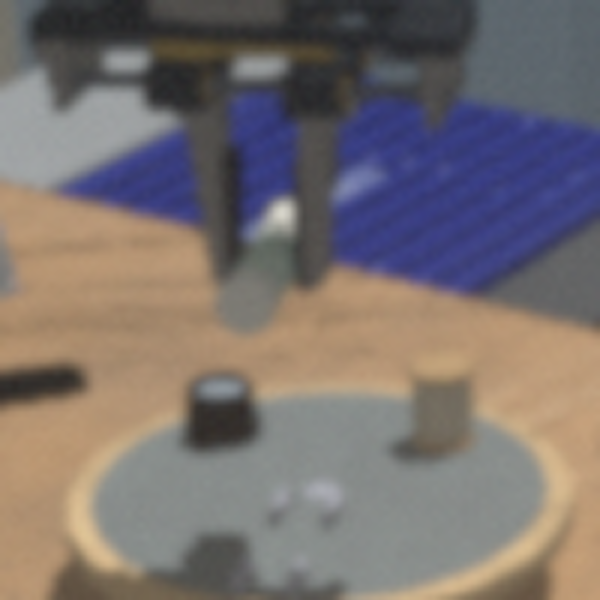

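View pics/w6.png

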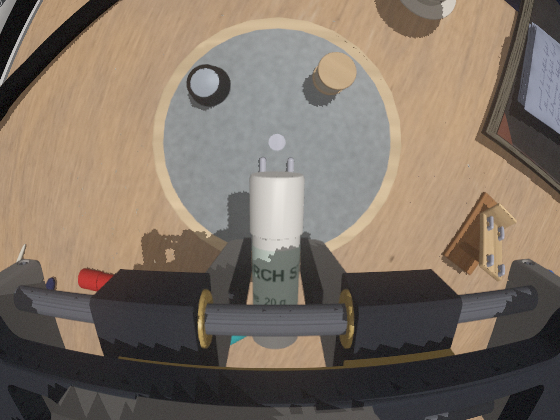

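```bash
python3 - <<'E'
from h import *
c=capture("wrist");t=capture("top");s=capture("scene")
crop(c,"w7.png",435,180,535,290,7) if 0 else crop(c,"w7.png",435,180,535,280,6)
crop(t,"t7.png",290,160,350,230,8)
crop(s,"s7.png",290,195,350,250,10)
tcp=state()["tool_pos"]
for a in (-48,0,48): print(a,np.round(proj(c,tcp+[a*.00092,a*.00039,.037],True),1),np.round(proj(c,tcp+[a*.00092,a*.00039,.051],True),1))
E
```

```text
-48 [275.  331.8] [275.  345.8]
0 [275.3 258.6] [275.3 269.3]
48 [275.6 169.2] [275.6 172.7]
```

View pics/w7.png

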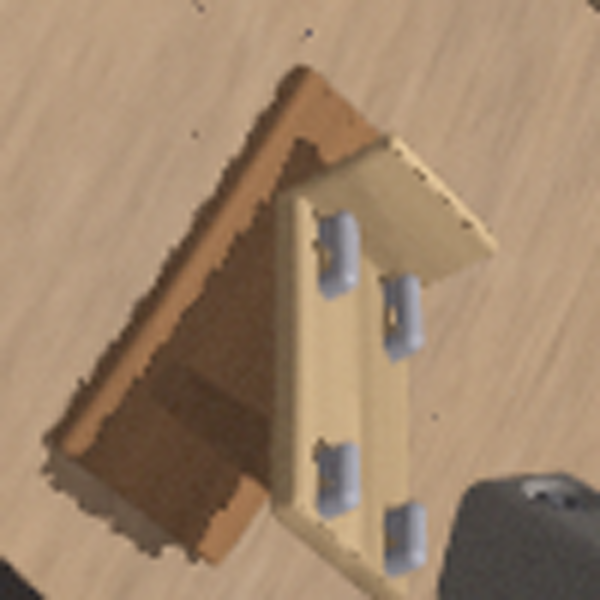

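View pics/t7.png

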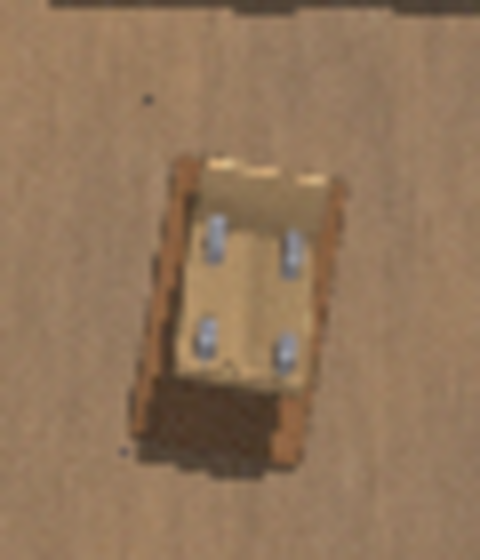

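View pics/s7.png

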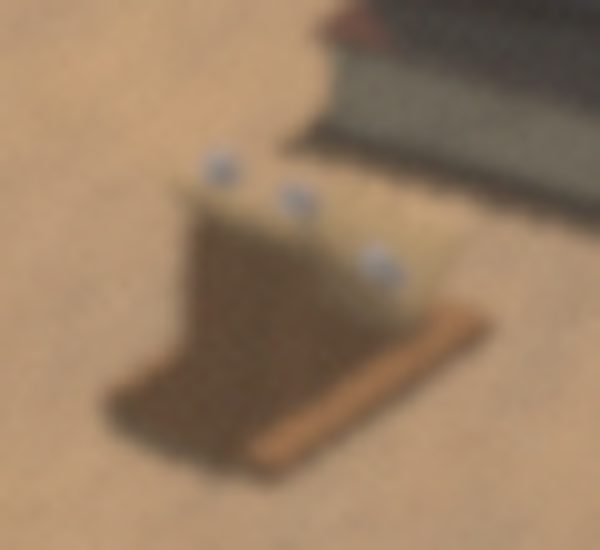

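```bash
python3 - <<'E'
from h import *
c=capture("wrist");t=capture("top")
T=lambda x,y,z:onplane(t,290+(x+.5)/8-.5,160+(y+.5)/8-.5,z)
W=lambda x,y,z:onplane(c,435+(x+.5)/6-.5,180+(y+.5)/6-.5,z,True)
for nm,F,pts in (("top",T,[(216,238),(292,255),(206,337),(286,352)]),("wrist",W,[(342,253),(408,315),(342,478),(408,537)])):
    L=[F(*p,z) for p,z in zip(pts,(.0321,.0321,.0714,.0714))]
    # order in both: low-left(y+)/low-right/high/high
    lo=(L[0]+L[1])/2; hi=(L[2]+L[3])/2
    d=hi-lo; hd=np.hypot(*d[:2]); print(nm,np.round(L,4).tolist(),"sep across",np.linalg.norm(L[0]-L[1]).round(4),np.linalg.norm(L[2]-L[3]).round(4),"horiz",hd.round(4),"heading",np.degrees(np.arctan2(d[1],d[0])).round(1))
    u=np.r_[d[:2]/hd,0]; mid=(lo+hi)/2  # s=38.75,n=-8
    # seat: s=48,n=0: horizontal along upslope: (s - n)*.7071
    sh=(48-38.75-0.0)*.7071e-3 - 8*.7071e-3
    seat=mid+u*sh; seat[2]=.064; print(" seat",seat.round(4), "u",u.round(3))
# lip crest & base corners
print("lip top corners z.05?", [T(210,160,z).round(4) for z in (.03,.04,.05,.06)])
E
```

```text
top [[0.6281, -0.0902, 0.0321], [0.6227, -0.1158, 0.0321], [0.5894, -0.0838, 0.0714], [0.5848, -0.1096, 0.0714]] sep across 0.0261 0.0262 horiz 0.0388 heading 170.6
 seat [ 0.6054 -0.0997  0.064 ] u [-0.987  0.163  0.   ]
wrist [[0.6271, -0.0907, 0.0321], [0.6231, -0.1166, 0.0321], [0.5885, -0.0839, 0.0714], [0.5842, -0.1091, 0.0714]] sep across 0.0263 0.0257 horiz 0.0394 heading 169.5
 seat [ 0.6048 -0.0999  0.064 ] u [-0.983  0.182  0.   ]
lip top corners z.05? [array([ 0.6551, -0.0882,  0.03  ]), array([ 0.6532, -0.0873,  0.04  ]), array([ 0.6513, -0.0865,  0.05  ]), array([ 0.6494, -0.0857,  0.06  ])]
```

Request:
{"op": "move_arm", "data": {
  "rows": [
    [[-0.57,2.96,0,0,1],[-0.57,2.96,0,0,1],[-0.57,2.96,0,0,1],[-0.57,2.96,0,0,1],[-0.57,2.96,0,0,1],[-0.57,2.96,0,0,1],[-0.57,2.96,0,0,1],[-0.57,2.96,0,0,1],[-0.57,2.96,0,0,1]]
  ]
}}

```text
time_s: 11.55
tool_pos: [0.6067, -0.1009, 0.1603]
orientation: [-0.0, 0.98, 0.201, -0.0]
contact_force: [0.6, 0.6, -0.5]
width: 0.0273
```

Request:
{"op": "move_arm", "data": {
  "rows": [
    [[0,0,0,-8.5,1],[0,0,0,-8.5,1],[0,0,0,-8.5,1],[0,0,0,-8.5,1],[0,0,0,-8.5,1],[0,0,0,-8.5,1],[0,0,0,-8.5,1],[0,0,0,-8.5,1],[0,0,0,-8.5,1]]
  ]
}}

```text
time_s: 12.45
tool_pos: [0.6065, -0.0997, 0.1602]
orientation: [-0.0, 0.643, 0.766, -0.0]
contact_force: [-0.4, 0.0, -1.3]
width: 0.0274
```

Request:
{"op": "move_arm", "data": {
  "rows": [
    [[0,0,0,-8.5,1],[0,0,0,-8.5,1],[0,0,0,-8.5,1],[0,0,0,-8.5,1],[0,0,0,-8.5,1],[0,0,0,-8.5,1],[0,0,0,-8.5,1],[0,0,0,-8.5,1],[0,0,0,-2.8,1],[0,0,0,0,1]]
  ]
}}

```text
time_s: 13.45
tool_pos: [0.6065, -0.0997, 0.1603]
orientation: [-0.0, 0.083, 0.997, 0.0]
contact_force: [-0.3, 0.3, -0.7]
width: 0.0273
```

```bash
python3 - <<'E'
from h import *
st=state(); q=st["orientation"]; p=st["tool_pos"]; x=np.array([2*q[1]**2-1,2*q[1]*q[2]]); y=np.array([x[1],-x[0]])
tgt=np.array([.6051,-.0998])+np.array([-.986,.1685])*-.0005
d=tgt-p[:2]; print(p,np.degrees(np.arctan2(x[1],x[0])),"dx,dy",d@x,d@y,st["width"])
c=capture("wrist"); cv2.imwrite("pics/w8.png",c["pixels"][:,:,::-1])
s=capture("scene"); crop(s,"s8.png",280,140,380,240,6)
E
```

```text
[ 0.60654654 -0.09967082  0.16025572] 170.5134394416421 dx,dy 0.0009053236899145445 -0.0003676704371917745 0.027285829391946112
```

View pics/w8.png

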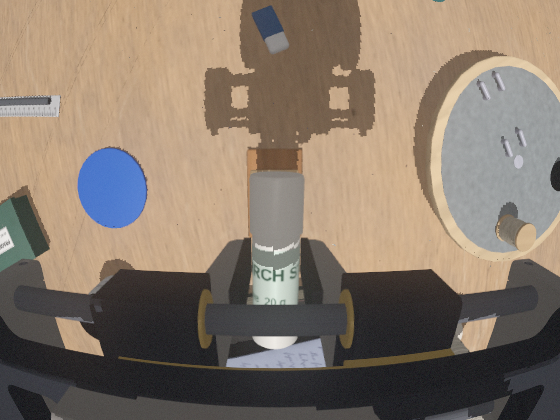

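View pics/s8.png

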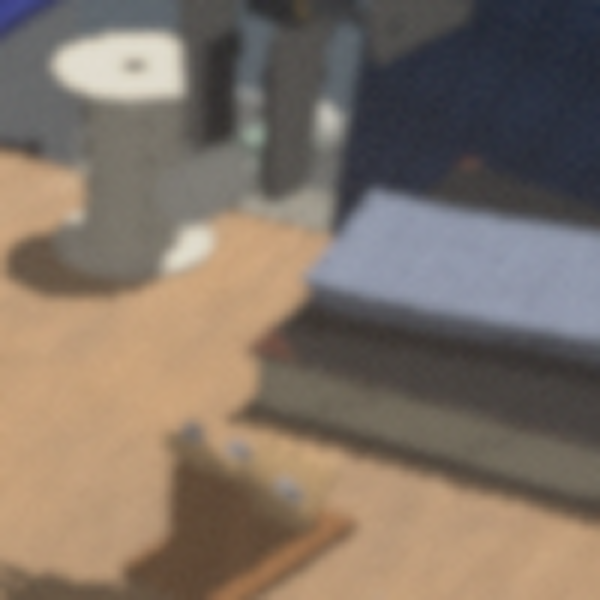

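Request:
{"op": "move_arm", "data": {
  "rows": [
    [[0.1,0,3,0,1],[0,0,3,0,1],[0,0,2.5,0,1],[0,0,1.5,0,1],[0,0,0.5,0,1],[0,0,0,0,1],[0,0,0,0,1]]
  ]
}}

```text
time_s: 14.25
tool_pos: [0.6066, -0.0997, 0.0568]
orientation: [0.001, 0.083, 0.997, -0.0]
contact_force: [-0.5, 0.3, 1.4]
width: 0.0272
```

```bash
python3 - <<'E'
from h import *
print(state()["tool_pos"],state()["contact_force"])
s=capture("scene"); crop(s,"s9.png",290,170,360,240,8)
c=capture("wrist"); crop(c,"w9.png",200,100,350,210,5)
E
```

```text
[ 0.60664724 -0.09967937  0.05681668] [-0.53802009  0.28275145  1.41208733]
```

View pics/s9.png

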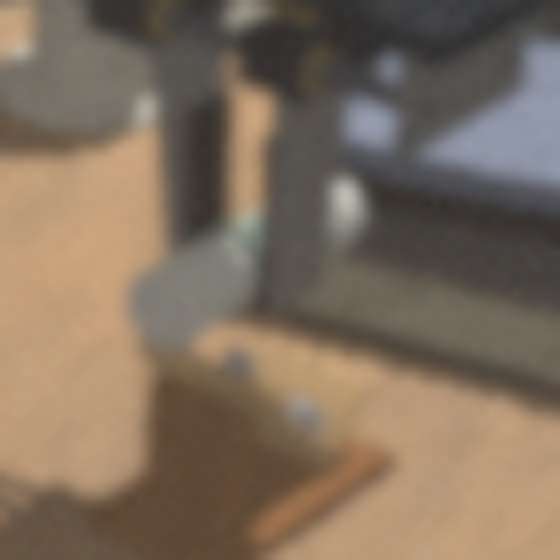

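View pics/w9.png

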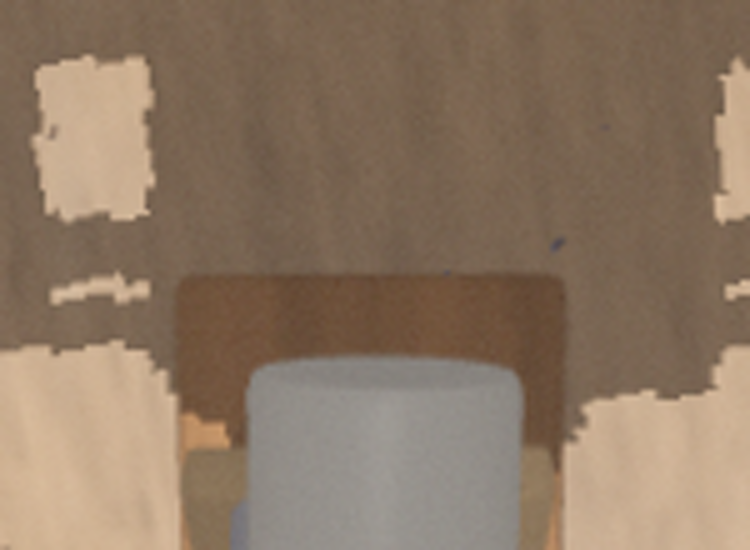

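```bash
python3 - <<'E'
from h import *
s=capture("scene"); c=capture("wrist"); p=state()["tool_pos"]+[0,0,.037]; u=np.array([-.986,.166,0]); z=np.array([0,0,1])
print(state()["tool_pos"],state()["contact_force"])
for th in (-10,-5,0,5,10):
    r=np.radians(th); w=u*np.cos(r)+z*np.sin(r)
    print(th,[(np.array(proj(s,p+a*w))-[290,170])*8 for a in (.048,-.048)],"wristcap",(np.array(proj(c,p+.048*w+.014*(z*np.cos(r)-u*np.sin(r)),True))-[200,100])*5)
E
```

```text
[ 0.60643483 -0.09964532  0.05679852] [ 0.13894699 -0.1460192  -0.46559787]
-10 [array([147.17116687, 330.85143882]), array([322.24188567, 182.93214213])] wristcap [381.57495874 344.12852075]
-5 [array([146.35059644, 320.43789342]), array([322.745754  , 193.16359985])] wristcap [381.68489154 356.30697383]
0 [array([146.2280133 , 309.48529746]), array([322.60495167, 203.82757491])] wristcap [381.79480185 373.09546382]
5 [array([146.80761231, 298.08019611]), array([321.82329952, 214.84627445])] wristcap [381.90319734 394.69596701]
10 [array([148.08752287, 286.31380071]), array([320.40882166, 226.14021625])] wristcap [382.00829991 421.24702316]
```

Request:
{"op": "move_arm", "data": {
  "rows": [
    [[0,0,0.5,0,1],[0,0,0.4,0,1],[0,0,0.2,0,1],[0,0,0.25,0,1],[0,0,0.25,0,1],[0,0,0.2,0,1],[0,0,0,0,1]]
  ]
}}

```text
time_s: 15.15
tool_pos: [0.6058, -0.0998, 0.0375]
orientation: [0.0, 0.083, 0.997, -0.0]
contact_force: [0.6, -2.2, 0.2]
width: 0.0273
```

```bash
python3 - <<'E'
from h import *
print(state()["tool_pos"],state()["contact_force"],state()["width"])
s=capture("scene"); crop(s,"s10.png",290,170,360,240,8)
c=capture("wrist"); crop(c,"w10.png",200,100,350,210,5)
E
```

```text
[ 0.60583089 -0.09975056  0.0375263 ] [ 0.6429528  -2.17908405  0.18755319] 0.027324743022752396
```

View pics/s10.png

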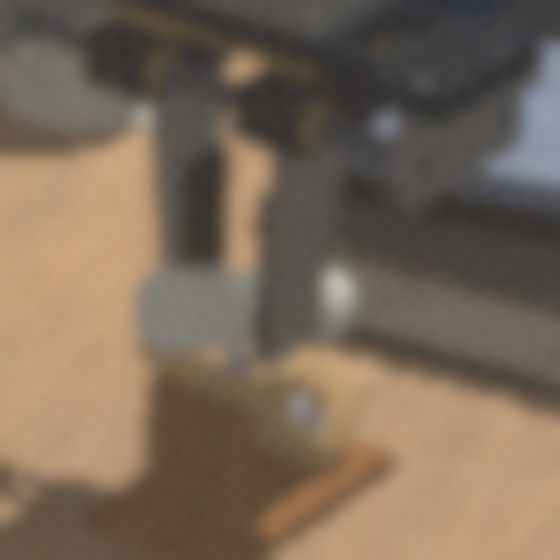

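View pics/w10.png

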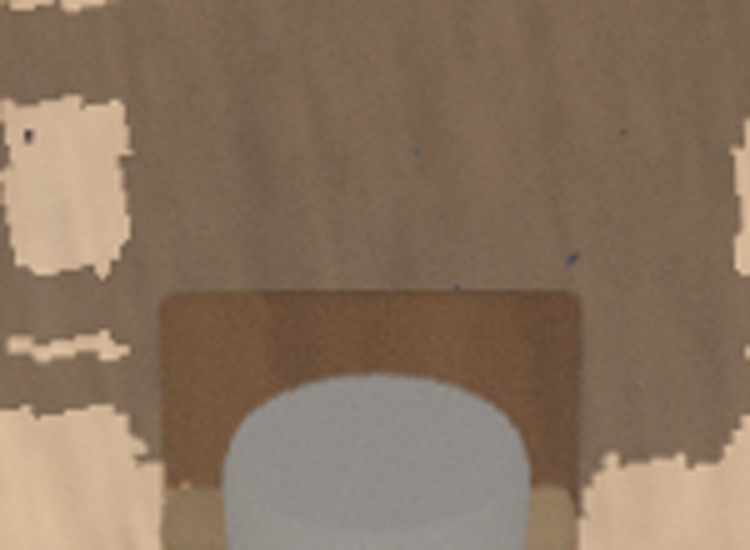

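Request:
{"op": "move_arm", "data": {
  "rows": [
    [[0,0,0.2,0,1],[0.02,0,0.2,0,1],[0.04,0,0.2,0,1],[0.06,0,0.2,0,1],[0.06,0,0.14,0,1],[0,0,0,0,1],[0,0,0,0,1]]
  ]
}}

```text
time_s: 15.95
tool_pos: [0.604, -0.0993, 0.0283]
orientation: [0.0, 0.083, 0.997, -0.0]
contact_force: [1.3, -2.2, 0.3]
width: 0.0275
```

```bash
python3 - <<'E'
from h import *
print(state()["tool_pos"],state()["contact_force"],state()["width"])
s=capture("scene"); crop(s,"s11.png",290,170,360,240,8)
c=capture("wrist"); crop(c,"w11.png",200,100,350,210,5)
E
```

```text
[ 0.60404822 -0.09927204  0.02833877] [ 1.33706392 -2.17968481  0.27176394] 0.027476712567959524
```

View pics/s11.png

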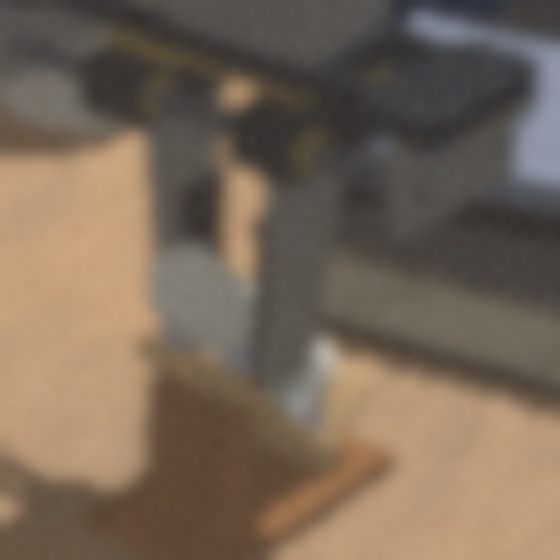

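View pics/w11.png

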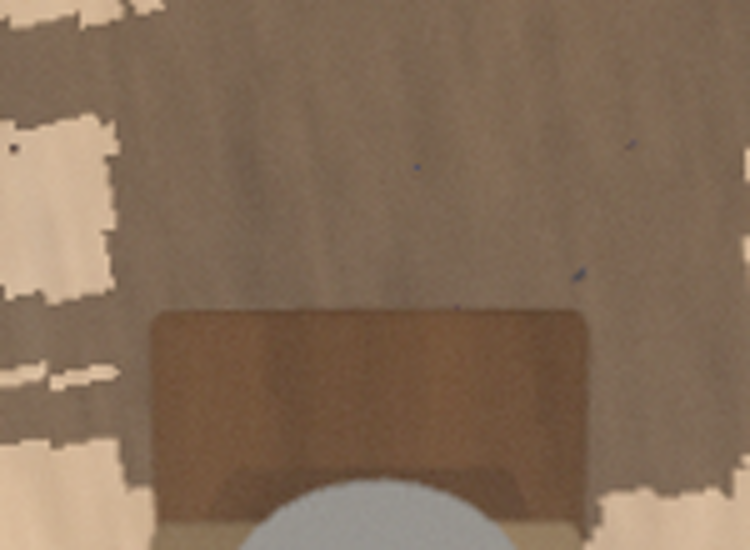

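Request:
{"op": "move_arm", "data": {
  "rows": [
    [[0,0,0,0,0.38],[0,0,0,0,0.33],[0,0,0,0,0.25],[0,0,0,0,0.1],[0,0,0,0,0.0],[0,0,0,0,0.0],[0,0,-0.5,0,0.0],[0,0,-2,0,0],[0,0,-3,0,0],[0,0,-3,0,0]]
  ]
}}

```text
time_s: 17.05
tool_pos: [0.6036, -0.0992, 0.1143]
orientation: [-0.0, 0.083, 0.997, 0.0]
contact_force: [1.4, 0.2, 0.1]
width: 0.0459
```

```bash
python3 - <<'E'
from h import *
print(state()["tool_pos"],state()["contact_force"],state()["width"])
s=capture("scene"); crop(s,"s12.png",290,170,360,240,8)
c=capture("wrist"); cv2.imwrite("pics/w12.png",c["pixels"][:,:,::-1])
E
```

```text
[ 0.60356622 -0.09915954  0.11430517] [1.35960142 0.24414488 0.11013025] 0.04591560441853336
```

View pics/s12.png

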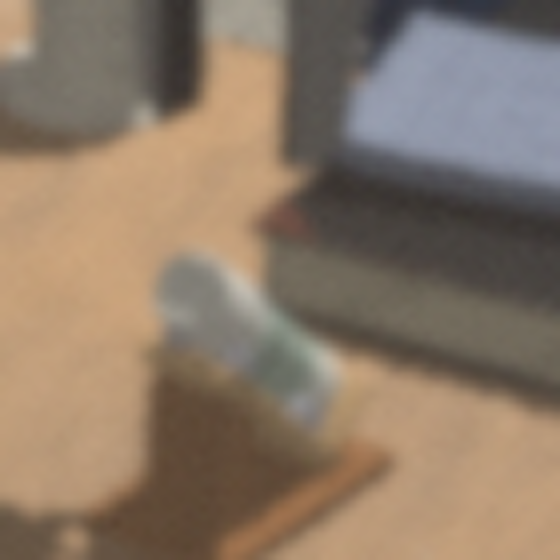

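View pics/w12.png

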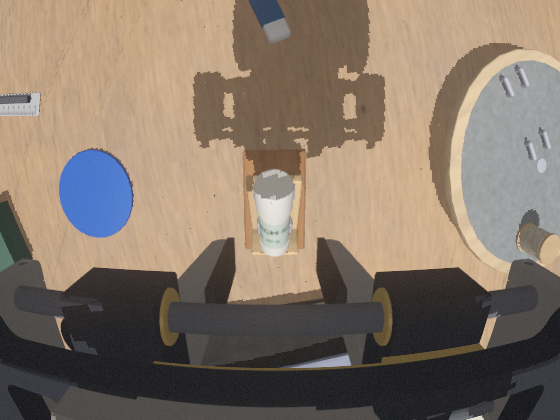

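```bash
python3 - <<'E'
from h import *
s=capture("scene");c=capture("wrist");u=np.array([-.986,.1685,0]);z=np.array([0,0,1]); w=(u+z)/2**.5; v=(z-u)/2**.5; S=np.array([.6051,-.0998,.064])
for off in (0,.003,.006):
    print(off,"cap",np.round(proj(c,S+w*(.048+off),True),1),"cap low/up edge",[np.round(proj(c,S+w*(.048+off)+k*v*.014,True),1) for k in (-1,1)],"foot up",np.round(proj(c,S+w*(-.048+off)+v*.014,True),1),"scene cap",(np.array(proj(s,S+w*(.048+off)))-[290,170])*8)
crop(c,"w12b.png",225,140,325,265,6) if 0 else crop(c,"w12b.png",230,150,320,260,5)
E
```

```text
0 cap [275.6 181.4] cap low/up edge [array([275.7, 165.3]), array([275.6, 198.8])] foot up [275.3 256.6] scene cap [171.53259239 284.14102745]
0.003 cap [275.7 178.8] cap low/up edge [array([275.7, 162.5]), array([275.6, 196.3])] foot up [275.3 255.3] scene cap [167.61446687 280.87369528]
0.006 cap [275.7 176.1] cap low/up edge [array([275.7, 159.8]), array([275.6, 193.7])] foot up [275.4 254. ] scene cap [163.68278762 277.59506062]
```

View pics/w12b.png

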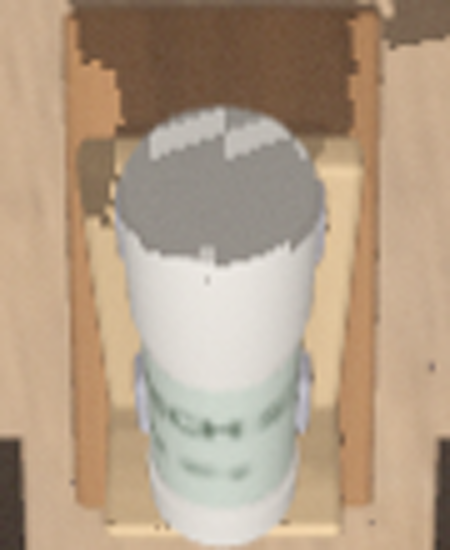

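```bash
python3 - <<'E'
from h import *
s=capture("scene");u=np.array([-.986,.1685,0]);z=np.array([0,0,1]);l=np.array([-.1685,-.986,0]);S=np.array([.6051,-.0998,0])
pr=lambda X,Y,Z:((np.array(proj(s,S+u*X/1e3-l*Y/1e3+z*Z/1e3))-[290,195])*10).round(0)
for Y in (15,20,25,30,-25,-30):
    print(Y,"X=20,25,30,48 z=0/10",[pr(X,Y,Z).tolist() for X in (20,25,30,48) for Z in (8,)],"top",[pr(X,Y,72).tolist() for X in (20,30)])
crop(s,"s13.png",290,195,350,250,12)
im=s["pixels"][195:250,290:350].astype(float); g=np.clip((im/255)**.5*255*1.2,0,255).astype(np.uint8); cv2.imwrite("pics/s13g.png",cv2.resize(g[:,:,::-1],None,fx=10,fy=10,interpolation=cv2.INTER_CUBIC))
E
```

```text
15 X=20,25,30,48 z=0/10 [[196.0, 356.0], [185.0, 364.0], [173.0, 371.0], [131.0, 398.0]] top [[201.0, 153.0], [177.0, 167.0]]
20 X=20,25,30,48 z=0/10 [[182.0, 350.0], [171.0, 357.0], [159.0, 365.0], [117.0, 391.0]] top [[186.0, 147.0], [163.0, 161.0]]
25 X=20,25,30,48 z=0/10 [[168.0, 344.0], [156.0, 351.0], [145.0, 358.0], [103.0, 385.0]] top [[172.0, 141.0], [148.0, 155.0]]
30 X=20,25,30,48 z=0/10 [[154.0, 337.0], [142.0, 345.0], [131.0, 352.0], [89.0, 379.0]] top [[157.0, 135.0], [134.0, 149.0]]
-25 X=20,25,30,48 z=0/10 [[313.0, 408.0], [301.0, 415.0], [290.0, 423.0], [248.0, 451.0]] top [[320.0, 202.0], [297.0, 217.0]]
-30 X=20,25,30,48 z=0/10 [[328.0, 414.0], [316.0, 422.0], [305.0, 430.0], [263.0, 457.0]] top [[335.0, 208.0], [312.0, 223.0]]
```

View pics/s13g.png

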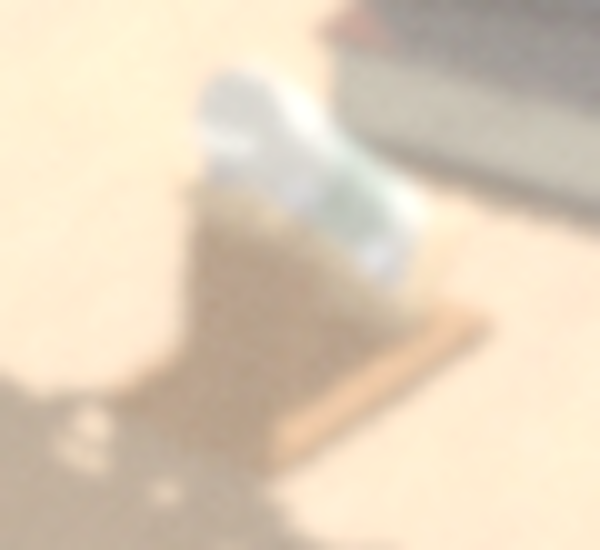

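Request:
{"op": "move_arm", "data": {
  "rows": [
    [[0,0,3,0,0],[0,0,2.5,0,0],[0,0,2,0,0],[0,0,0.9,0,0],[0,0,0.2,0,0],[0,0,0,0,0.2],[0,0,0,0,0.32],[0,0,0,0,0.4],[0,0,0,0,1],[0,0,0,0,1]]
  ],
  "newtons": 5
}}

```text
time_s: 18.3
tool_pos: [0.6051, -0.1001, 0.0287]
orientation: [0.001, 0.083, 0.997, -0.001]
contact_force: [-0.6, -5.7, 1.7]
width: 0.0275
```

Request:
{"op": "move_arm", "data": {
  "rows": [
    [[0,0,-0.4,0,1],[0.2,0,-0.8,0,1],[0.2,0,-1.5,0,1],[0,0,-2.5,0,1],[0,0,-2.5,0,1],[0,0,-1.3,0,1],[0,0,0,0,1],[0,0,0,0,1]]
  ]
}}

```text
time_s: 19.1
tool_pos: [0.5997, -0.0984, 0.1173]
orientation: [-0.0, 0.083, 0.997, 0.0]
contact_force: [-1.0, 0.2, -0.2]
width: 0.0276
```

```bash
python3 - <<'E'
from h import *
print(state()["tool_pos"],state()["contact_force"],state()["width"])
s=capture("scene"); crop(s,"s14.png",280,150,360,240,7) if 0 else crop(s,"s14.png",280,150,370,240,6)
c=capture("wrist"); crop(c,"w14.png",190,120,360,280,4)
E
```

```text
[ 0.59972138 -0.09841579  0.11730277] [-1.02097736  0.21641774 -0.19779757] 0.027567946678079526
```

View pics/s14.png

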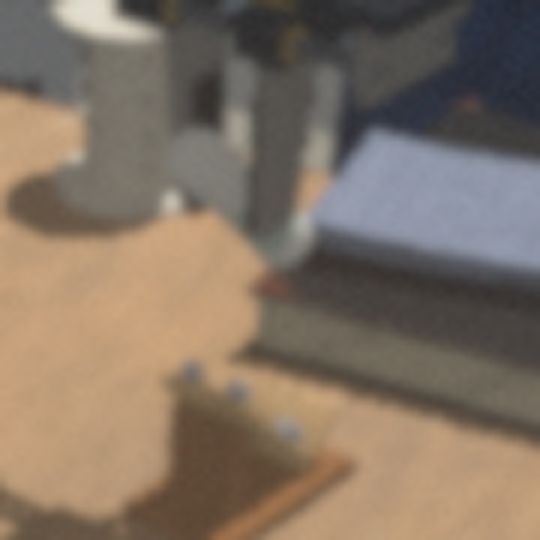

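View pics/w14.png

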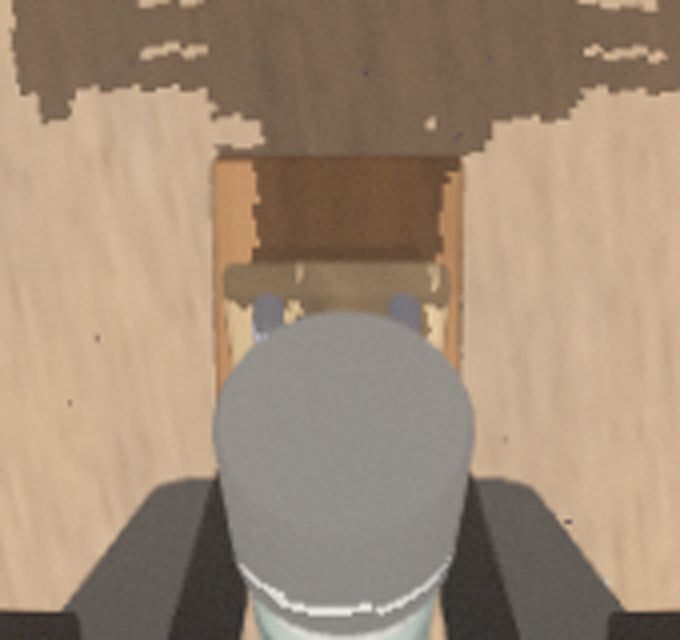

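```bash
python3 - <<'E'
from h import *
c=capture("wrist");u=np.array([-.986,.1685,0]);S=np.array([.6051,-.0998,0])
for nm,row,zs in (("edge",120+263/4,(.064,.068,.072)),("plate",120+157/4,(.006,.01)),("inner edge line",120+300/4,(.072,))):
    for z in zs:
        p=onplane(c,274,row,z,True); d=p-S; print(nm,z,p.round(4),"X",(d@u).round(4),"Y",(d[0]*.1685+d[1]*.986).round(4))
p=state()["tool_pos"]; d=p-S; print(p,"X",d@u,"Y",d[0]*.1685+d[1]*.986)
E
```

```text
edge 0.064 [ 0.5733 -0.0956  0.064 ] X 0.0321 Y -0.0012
edge 0.068 [ 0.5726 -0.0955  0.068 ] X 0.0327 Y -0.0012
edge 0.072 [ 0.572  -0.0953  0.072 ] X 0.0334 Y -0.0012
plate 0.006 [ 0.5573 -0.0932  0.006 ] X 0.0482 Y -0.0015
plate 0.01 [ 0.557  -0.0931  0.01  ] X 0.0485 Y -0.0015
inner edge line 0.072 [ 0.5791 -0.0965  0.072 ] X 0.0262 Y -0.0012
[ 0.59911441 -0.09838654  0.11612457] X 0.006139961862331235 Y 0.00038509643983091596
```

Request:
{"op": "move_arm", "data": {
  "rows": [
    [[2,0,0,0,1],[2,0,0,0,1],[2,0,0,0,1],[1,0,0,0,1],[0,0,2.5,0,1],[0,0,2.5,0,1],[0,0,1.5,0,1],[0,0,0.8,0,1],[0,0,0,0,1],[0,0,0,0,1]]
  ]
}}

```text
time_s: 20.25
tool_pos: [0.5306, -0.0869, 0.0444]
orientation: [-0.001, 0.083, 0.997, 0.0]
contact_force: [-2.8, 1.0, 1.0]
width: 0.0273
```

```bash
python3 - <<'E'
from h import *
u=np.array([-.986,.1685,0]);S=np.array([.6051,-.0998,0]);z=np.array([0,0,1])
p=state()["tool_pos"]; d=p-S; print(p,"X",d@u,"Y",d[0]*.1685+d[1]*.986,"Pz",p[2]+.037,state()["contact_force"])
s=capture("scene"); crop(s,"s15.png",270,170,360,260,6)
P=p+[0,0,.037]
for th in (35,40,45,50,55):
    w=u*np.cos(np.radians(th))+z*np.sin(np.radians(th)); print(th,[((np.array(proj(s,P+a*w))-[270,170])*6).round(0) for a in (.048,-.048)])
E
```

```text
[ 0.53061186 -0.08694343  0.04438398] X 0.07561163445280059 Y 0.00012532920522544642 Pz 0.08138397543297195 [-2.82954656  0.95125049  1.00015407]
35 [array([128., 262.]), array([243., 302.])]
40 [array([132., 253.]), array([239., 311.])]
45 [array([137., 244.]), array([235., 319.])]
50 [array([141., 235.]), array([231., 327.])]
55 [array([146., 227.]), array([226., 335.])]
```

View pics/s15.png

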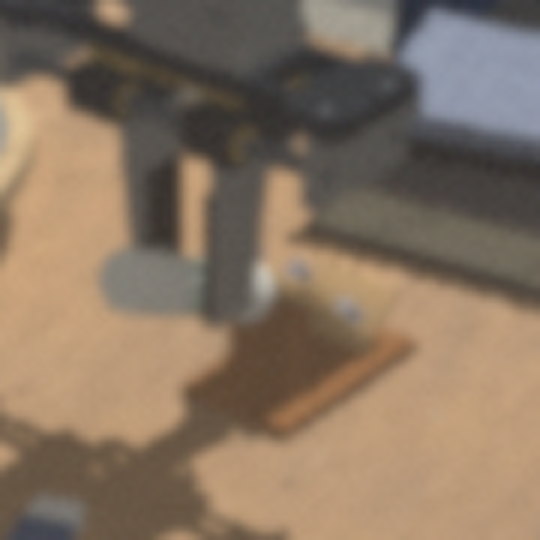

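Request:
{"op": "move_arm", "data": {
  "rows": [
    [[1,0,-0.2,0,1],[1.5,0,0,0,1],[1,0,0,0,1],[0,0,0,0,1],[0,0,0,0,1]]
  ]
}}

```text
time_s: 20.8
tool_pos: [0.4974, -0.0813, 0.0471]
orientation: [0.001, 0.083, 0.997, -0.0]
contact_force: [-0.2, -0.6, -0.2]
width: 0.0271
```

```bash
python3 - <<'E'
from h import *
u=np.array([-.986,.1685,0]);S=np.array([.6051,-.0998,0]);z=np.array([0,0,1])
p=state()["tool_pos"]; d=p-S; print(p,"X",d@u,"Y",d[0]*.1685+d[1]*.986,"Pz",p[2]+.037,state()["contact_force"],state()["width"])
s=capture("scene"); crop(s,"s16.png",260,180,350,260,6)
P=p+[0,0,.037]
for th in (0,10,20,30,40): 
    w=u*np.cos(np.radians(th))+z*np.sin(np.radians(th)); print(th,[((np.array(proj(s,P+a*w))-[260,180])*6).round(0) for a in (.048,-.048)])
c=capture("wrist"); crop(c,"w16.png",190,120,360,330,3)
E
```

```text
[ 0.49736201 -0.08134755  0.04705717] X 0.10933889615814887 Y 4.026467606050785e-05 Pz 0.0840571725613278 [-0.16550033 -0.57963342 -0.24908609] 0.027086132159726124
0 [array([122., 293.]), array([269., 204.])]
10 [array([123., 275.]), array([267., 222.])]
20 [array([126., 256.]), array([264., 240.])]
30 [array([132., 237.]), array([258., 258.])]
40 [array([139., 218.]), array([251., 276.])]
```

View pics/s16.png

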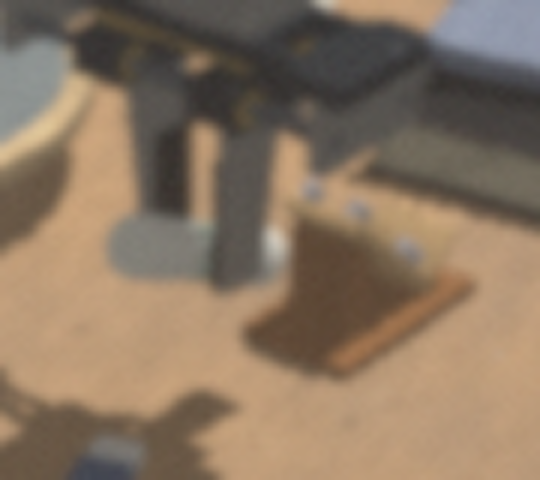

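View pics/w16.png

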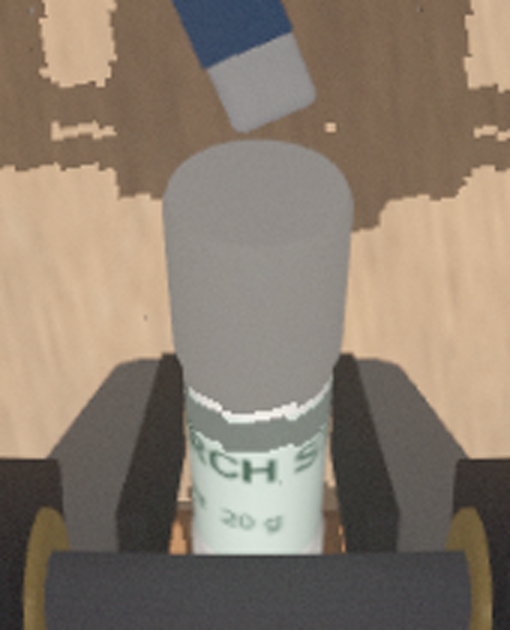

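Request:
{"op": "move_arm", "data": {
  "rows": [
    [[0,0,1.2,0,1],[0,0,1,0,1],[-1,0,0,0,1],[-1,0,0,0,1],[-0.8,0,0,0,1],[-0.4,0,0,0,1],[0,0,0,0,1],[0,0,0,0,1]]
  ]
}}

```text
time_s: 21.7
tool_pos: [0.5279, -0.0865, 0.0244]
orientation: [-0.0, 0.083, 0.997, 0.0]
contact_force: [0.1, 1.0, -1.3]
width: 0.0273
```

```bash
cat > l.py <<'E'
from h import *
import sys
u=np.array([-.986,.1685,0]);S=np.array([.6051,-.0998,0]);z=np.array([0,0,1])
st=state();p=st["tool_pos"]; d=p-S; print(p.round(4),"X",(d@u).round(4),"Y",(d[0]*.1685+d[1]*.986).round(4),"Pz",(p[2]+.037).round(4),st["contact_force"].round(1),st["width"].round(4))
s=capture("scene"); x0,y0=int(sys.argv[2]),int(sys.argv[3]); crop(s,sys.argv[1],x0,y0,x0+90,y0+80,6)
P=p+[0,0,.037]
for th in map(float,sys.argv[4:]):
    w=u*np.cos(np.radians(th))+z*np.sin(np.radians(th)); print(th,[((np.array(proj(s,P+a*w))-[x0,y0])*6).round(0) for a in (.048,-.048)])
E
python3 l.py s17.png 270 180 10 20 30
```

```text
Traceback (most recent call last):
  File "l.py", line 4, in <module>
    st=state();p=st["tool_pos"]; d=p-S; print(p.round(4),"X",(d@u).round(4),"Y",(d[0]*.1685+d[1]*.986).round(4),"Pz",(p[2]+.037).round(4),st["contact_force"].round(1),st["width"].round(4))
                                                                                                                                                                       ^^^^^^^^^^^^^^^^^
AttributeError: 'float' object has no attribute 'round'
```

```bash
sed -i 's/st\["width"\].round(4)/round(st["width"],4)/' l.py; python3 l.py s17.png 270 180 10 20 30
```

```text
[ 0.5279 -0.0865  0.0244] X 0.0783 Y 0.0001 Pz 0.0614 [ 0.1  1.  -1.3] 0.0273
10.0 [array([112., 292.]), array([250., 239.])]
20.0 [array([115., 273.]), array([247., 256.])]
30.0 [array([120., 255.]), array([242., 274.])]
```

View pics/s17.png

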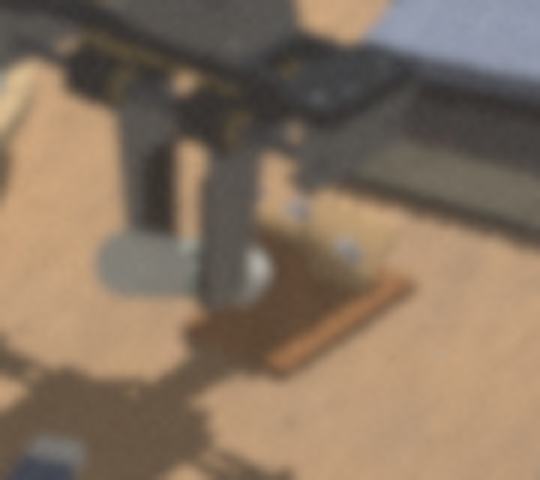

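Request:
{"op": "move_arm", "data": {
  "rows": [
    [[-0.2,0,0,0,1],[-0.15,0,0,0,1],[0,0,-0.4,0,1],[0,0,-0.4,0,1],[-0.05,0,-0.4,0,1],[-0.05,0,-0.3,0,1],[0,0,0,0,1],[0,0,0,0,1]]
  ]
}}

```text
time_s: 22.55
tool_pos: [0.5326, -0.0873, 0.0395]
orientation: [0.0, 0.083, 0.997, -0.0]
contact_force: [-0.1, -0.0, -0.8]
width: 0.0272
```

```bash
python3 l.py s18.png 270 170 20 30 40
```

```text
[ 0.5326 -0.0873  0.0395] X 0.0736 Y 0.0001 Pz 0.0765 [-0.1 -0.  -0.8] 0.0272
20.0 [array([122., 298.]), array([254., 283.])]
30.0 [array([128., 279.]), array([249., 301.])]
40.0 [array([135., 261.]), array([242., 318.])]
```

View pics/s18.png

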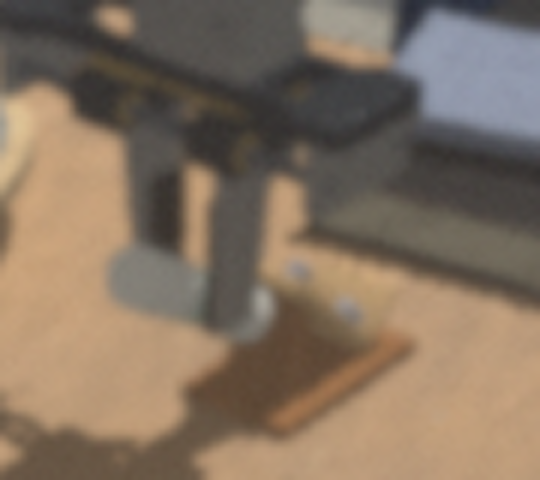

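Request:
{"op": "move_arm", "data": {
  "rows": [
    [[-0.12,0,-0.35,0,1],[-0.12,0,-0.35,0,1],[-0.19,0,-0.32,0,1],[-0.19,0,-0.31,0,1],[-0.24,0,-0.28,0,1],[-0.24,0,-0.28,0,1],[0,0,0,0,1],[0,0,0,0,1]]
  ]
}}

```text
time_s: 23.4
tool_pos: [0.5438, -0.0891, 0.0584]
orientation: [0.0, 0.083, 0.997, -0.0]
contact_force: [0.3, 0.3, -0.3]
width: 0.0272
```

```bash
python3 l.py s19.png 270 170 50 60 70
```

```text
[ 0.5438 -0.0891  0.0584] X 0.0623 Y 0.0002 Pz 0.0954 [ 0.3  0.3 -0.3] 0.0272
50.0 [array([162., 194.]), array([250., 288.])]
60.0 [array([173., 178.]), array([240., 304.])]
70.0 [array([184., 164.]), array([229., 317.])]
```

View pics/s19.png

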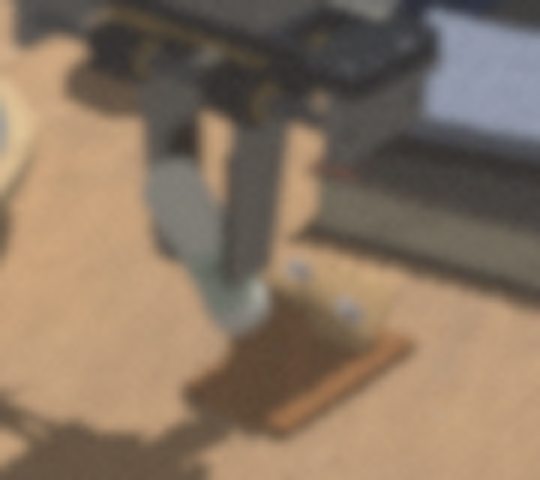

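Request:
{"op": "move_arm", "data": {
  "rows": [
    [[-0.27,0,-0.23,0,1],[-0.27,0,-0.23,0,1],[-0.33,0,-0.18,0,1],[-0.33,0,-0.18,0,1],[-0.34,0,-0.14,0,1],[-0.2,0,0,0,1],[0,0,0,0,1],[0,0,0,0,1]]
  ]
}}

```text
time_s: 24.25
tool_pos: [0.5608, -0.092, 0.0679]
orientation: [0.0, 0.083, 0.997, -0.0]
contact_force: [-0.1, -0.3, -1.1]
width: 0.0273
```

```bash
python3 l.py s20.png 270 160 70 80 90; python3 -c "
from h import *
c=capture('wrist'); crop(c,'w20.png',190,120,360,330,3)"
```

```text
[ 0.5608 -0.092   0.0679] X 0.045 Y 0.0002 Pz 0.1049 [-0.1 -0.3 -1.1] 0.0273
70.0 [array([210., 190.]), array([254., 344.])]
80.0 [array([222., 178.]), array([243., 355.])]
90.0 [array([235., 170.]), array([231., 364.])]
```

View pics/s20.png

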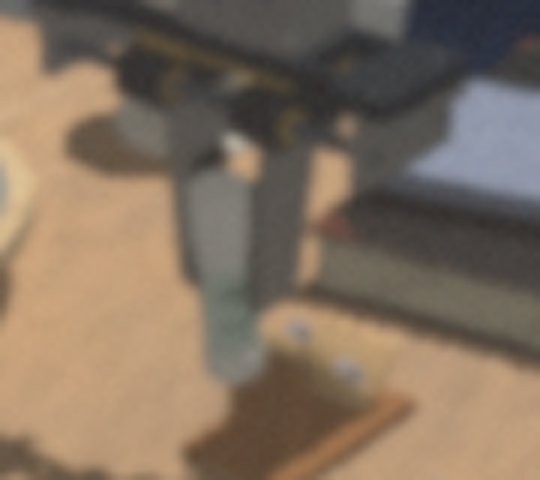

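View pics/w20.png

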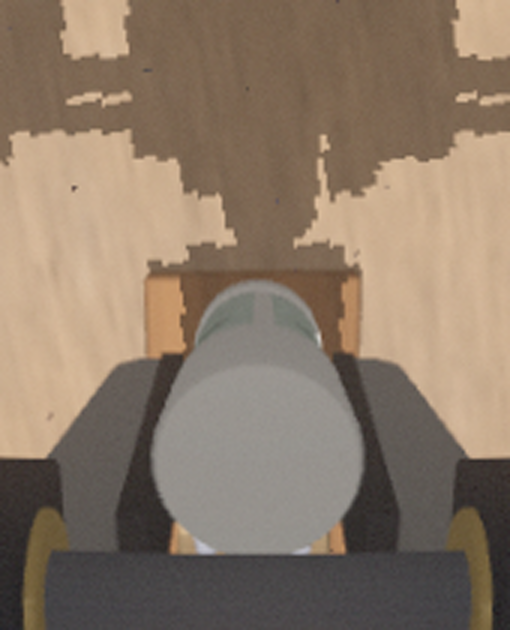

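Request:
{"op": "move_arm", "data": {
  "rows": [
    [[-0.2,0,0,0,1],[-0.2,0,0,0,1],[-0.15,0,0,0,1],[0,0,0,0,1],[0,0,0,0,1]]
  ]
}}

```text
time_s: 24.85
tool_pos: [0.566, -0.0929, 0.0678]
orientation: [-0.0, 0.083, 0.997, -0.0]
contact_force: [-1.3, 0.5, -0.9]
width: 0.0275
```

```bash
python3 l.py s21.png 270 160 70 80 90; python3 -c "
from h import *
c=capture('wrist'); crop(c,'w21.png',190,120,360,330,3)
p=state()['tool_pos']; S=p+[0,0,.037]
u=np.array([-.986,.1685,0]);z=np.array([0,0,1])
for th in (80,85,90,95):
    r=np.radians(th); w=u*np.cos(r)+z*np.sin(r); v=-u*np.sin(r)+z*np.cos(r)
    print(th,'cap rear/front edge rows',[round((proj(c,S+.048*w+k*v*.014,True)[1]-120)*3) for k in (-1,1)],'foot rear edge',round((proj(c,S-.048*w-v*.014,True)[1]-120)*3))
"
```

```text
[ 0.566  -0.0929  0.0678] X 0.0398 Y 0.0002 Pz 0.1048 [-1.3  0.5 -0.9] 0.0275
70.0 [array([218., 185.]), array([261., 339.])]
80.0 [array([230., 174.]), array([250., 350.])]
90.0 [array([242., 166.]), array([238., 359.])]
80 cap rear/front edge rows [397, 599] foot rear edge 315
85 cap rear/front edge rows [431, 622] foot rear edge 297
90 cap rear/front edge rows [465, 642] foot rear edge 280
95 cap rear/front edge rows [497, 659] foot rear edge 263
```

View pics/s21.png

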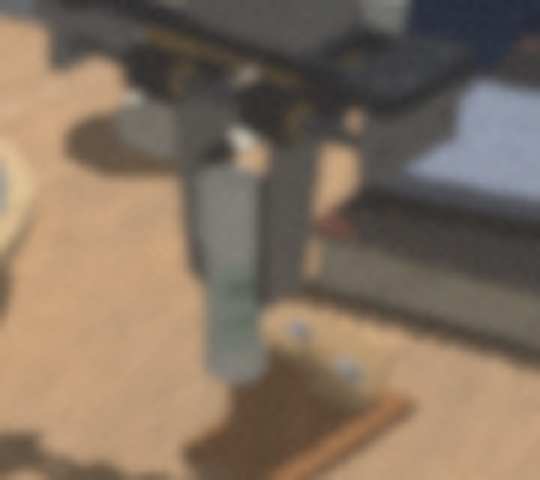

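View pics/w21.png

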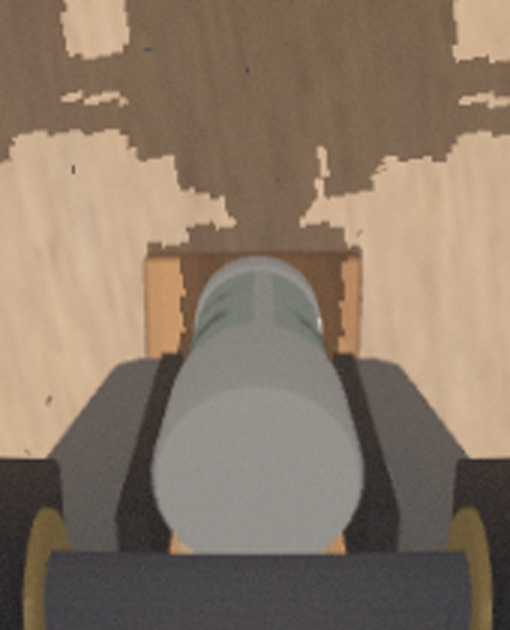

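Request:
{"op": "move_arm", "data": {
  "rows": [
    [[0.5,0,0,0,1],[0.5,0,-0.5,0,1],[0,0,-1.5,0,1],[0,0,-2,0,1],[0,0,-2,0,1],[-0.6,-1.2,0,0,1],[-0.6,-2,0,0,1],[-0.6,-2.5,0,0,1],[-0.6,-2.5,0,0,1],[-0.6,-2.5,0,0,1]]
  ]
}}

```text
time_s: 25.95
tool_pos: [0.5676, -0.2033, 0.1272]
orientation: [-0.0, 0.083, 0.997, -0.0]
contact_force: [0.1, 0.2, 0.1]
width: 0.0276
```

Request:
{"op": "move_arm", "data": {
  "rows": [
    [[-0.6,-2.5,0,0,1],[-0.6,-2.5,0,0,1],[-0.6,-2.5,0,0,1],[-0.1,-1.5,0,0,1],[0,-0.5,0,0,1],[0,0,2,0,1],[0,0,2,0,1],[0,0,0,0,1],[0,0,0,0,1]]
  ]
}}

```text
time_s: 26.85
tool_pos: [0.5707, -0.2979, 0.0878]
orientation: [-0.0, 0.083, 0.997, 0.0]
contact_force: [0.8, -0.5, 0.2]
width: 0.0279
```

```bash
python3 l.py s22.png 330 190 80 90; python3 -c "
from h import *
c=capture('wrist'); cv2.imwrite('pics/w22.png',c['pixels'][:,:,::-1])
t=capture('top'); crop(t,'t22.png',340,160,450,260,5)
print(proj(c,(.565,-.298,.005),True))
"
```

```text
[ 0.5707 -0.2979  0.0878] X 0.0005 Y -0.2011 Pz 0.1248 [ 0.8 -0.5  0.2] 0.0279
80.0 [array([333.,  67.]), array([335., 254.])]
90.0 [array([344.,  58.]), array([324., 264.])]
(np.float64(274.99607730876164), np.float64(201.69223261632902))
```

View pics/s22.png

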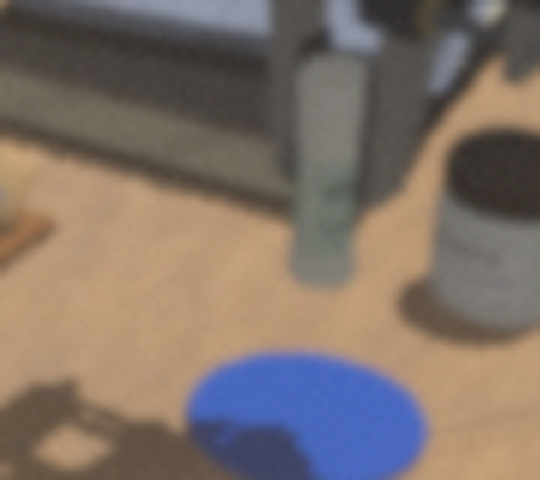

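View pics/w22.png

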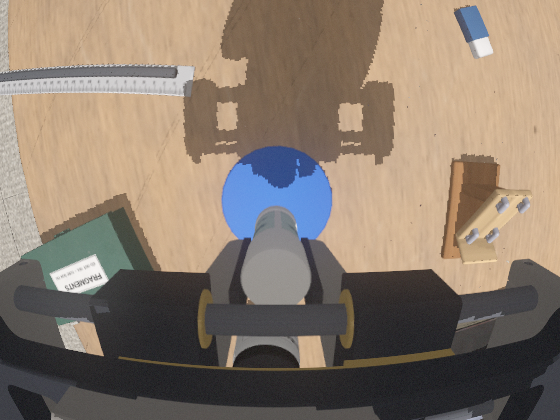

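Request:
{"op": "move_arm", "data": {
  "rows": [
    [[0,0,2.5,0,1],[0,0,2,0,1],[0,0,1.2,0,1],[0,0,0.5,0,1],[0,0,0,0,1],[0,0,0,0,1]]
  ]
}}

```text
time_s: 27.6
tool_pos: [0.5716, -0.2988, 0.0268]
orientation: [0.001, 0.083, 0.997, -0.0]
contact_force: [0.1, 0.4, -0.4]
width: 0.0273
```

```bash
python3 l.py s23.png 330 190 80 90
```

```text
[ 0.5716 -0.2988  0.0268] X -0.0005 Y -0.2019 Pz 0.0638 [ 0.1  0.4 -0.4] 0.0273
80.0 [array([323., 200.]), array([325., 377.])]
90.0 [array([334., 190.]), array([314., 387.])]
```

View pics/s23.png

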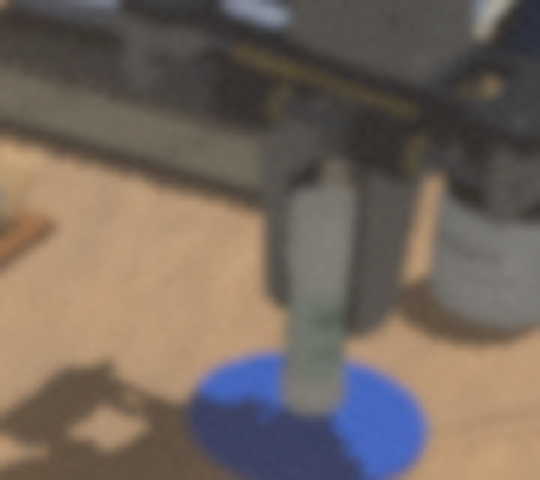

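Request:
{"op": "move_arm", "data": {
  "rows": [
    [[0,0,0.3,0,1],[0,0,0.2,0,1],[0,0,0.2,0,1],[0,0,0,0,1],[0,0,0,0,1]]
  ]
}}

```text
time_s: 28.15
tool_pos: [0.571, -0.2985, 0.0188]
orientation: [-0.0, 0.083, 0.997, 0.0]
contact_force: [0.0, 0.3, -0.9]
width: 0.0275
```

Request:
{"op": "move_arm", "data": {
  "rows": [
    [[0,0,0.15,0,1],[0,0,0.15,0,1],[0,0,0,0,1],[0,0,0,0,1]]
  ]
}}

```text
time_s: 28.55
tool_pos: [0.5713, -0.2986, 0.0161]
orientation: [0.0, 0.083, 0.997, -0.0]
contact_force: [1.1, 0.3, 2.6]
width: 0.0272
```

```bash
python3 l.py s24.png 330 190 80 90;python3 -c "
from h import *
c=capture('wrist'); crop(c,'w24.png',190,120,360,330,3)"
```

```text
[ 0.5713 -0.2986  0.0161] X -0.0001 Y -0.2018 Pz 0.0531 [1.1 0.3 2.6] 0.0272
80.0 [array([320., 223.]), array([322., 399.])]
90.0 [array([331., 213.]), array([311., 409.])]
```

View pics/s24.png

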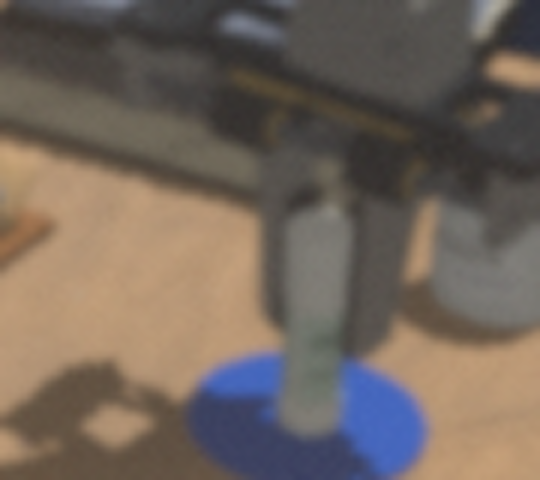

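View pics/w24.png

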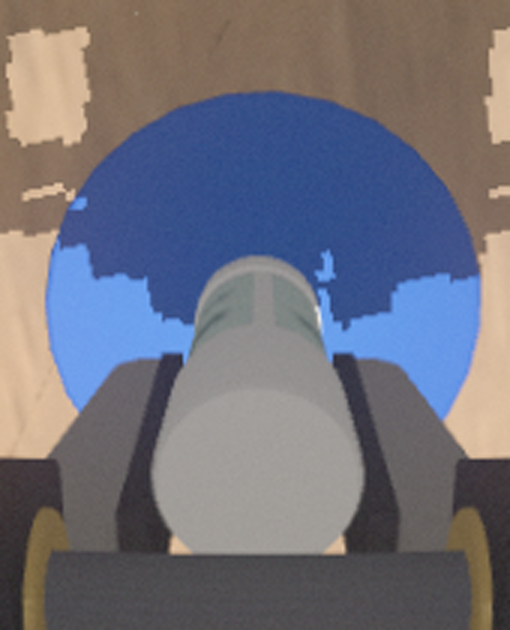

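Request:
{"op": "move_arm", "data": {
  "rows": [
    [[0,0,0.1,0,1],[0,0,0.1,0,1],[0,0,0,0,1],[0,0,0,0,1]]
  ]
}}

```text
time_s: 29.05
tool_pos: [0.5718, -0.2988, 0.0145]
orientation: [0.001, 0.083, 0.997, -0.0]
contact_force: [1.0, 0.3, 5.8]
width: 0.0275
```

```bash
python3 l.py s25.png 330 190 80 90;python3 -c "
from h import *
c=capture('wrist'); crop(c,'w25.png',190,120,360,330,3)"
```

```text
[ 0.5718 -0.2988  0.0145] X -0.0007 Y -0.2018 Pz 0.0515 [1.  0.3 5.8] 0.0275
80.0 [array([320., 226.]), array([322., 401.])]
90.0 [array([331., 216.]), array([312., 411.])]
```

View pics/w25.png

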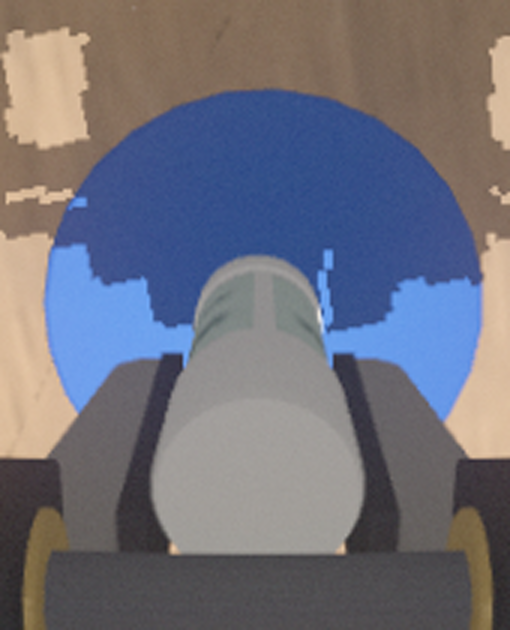

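Request:
{"op": "move_arm", "data": {
  "rows": [
    [[0,0,0.1,0,1],[0,0,0,0,1],[0,0,-0.15,0,1],[0,0,0,0,0.45],[0,0,0,0,0.39],[0,0,0,0,0.37],[0,0,0,0,0.35],[0,0,0,0,0.3],[0,0,0,0,0.2],[0,0,0,0,0.1]]
  ],
  "newtons": 5
}}

```text
time_s: 30.15
tool_pos: [0.571, -0.2985, 0.0144]
orientation: [-0.0, 0.083, 0.997, 0.0]
contact_force: [0.1, -0.0, 0.1]
width: 0.0405
```

```bash
python3 l.py s26.png 330 190 80 90;python3 -c "
from h import *
c=capture('wrist'); crop(c,'w26.png',190,120,360,330,3)"
```

```text
[ 0.571  -0.2985  0.0144] X 0.0001 Y -0.2017 Pz 0.0514 [ 0.1 -0.   0.1] 0.0405
80.0 [array([319., 227.]), array([321., 402.])]
90.0 [array([330., 217.]), array([310., 412.])]
```

View pics/w26.png

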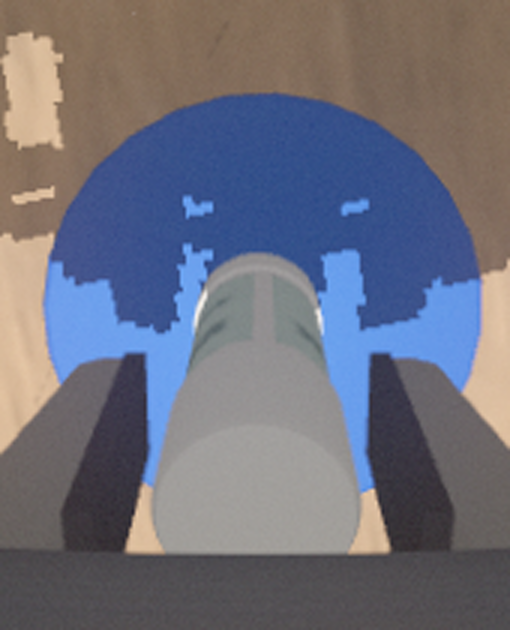

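View pics/s26.png

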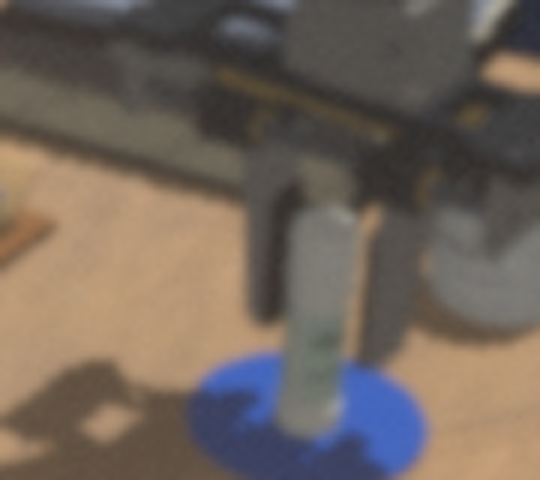

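Request:
{"op": "move_arm", "data": {
  "rows": [
    [[0,0,0,0,-0.1],[0,0,0,0,-0.1],[0,0,-1,0,-0.1],[0,0,-2,0,-0.1],[0,0,-3,0,-0.1],[0,0,-3,0,-0.1],[0,0,-3,0,-0.1],[0,0,-3,0,-0.1],[0,0,-2,0,-0.1],[0,0,0,0,-0.1]]
  ]
}}

```text
time_s: 31.25
tool_pos: [0.5728, -0.2995, 0.1885]
orientation: [0.003, 0.083, 0.997, -0.001]
contact_force: [-0.6, -0.5, -0.2]
width: 0.0505
```

```bash
python3 l.py s27.png 330 190 90;python3 -c "
from h import *
c=capture('wrist'); cv2.imwrite('pics/w27.png',c['pixels'][:,:,::-1])
t=capture('top'); cv2.imwrite('pics/t27.png',t['pixels'][:,:,::-1])
s=capture('scene'); cv2.imwrite('pics/s27f.png',s['pixels'][:,:,::-1])"
```

```text
[ 0.5728 -0.2995  0.1885] X -0.0018 Y -0.2023 Pz 0.2255 [-0.6 -0.5 -0.2] 0.0505
90.0 [array([ 374., -176.]), array([351.,  46.])]
```

View pics/s27f.png

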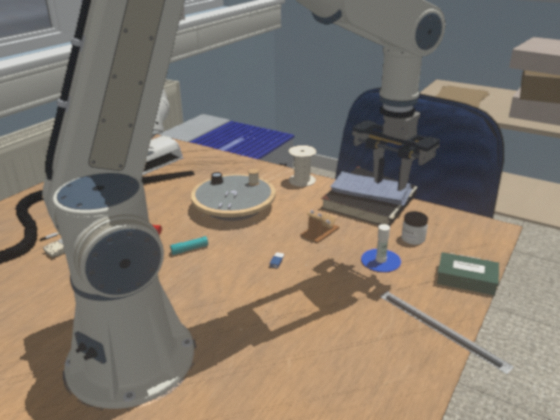

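View pics/w27.png

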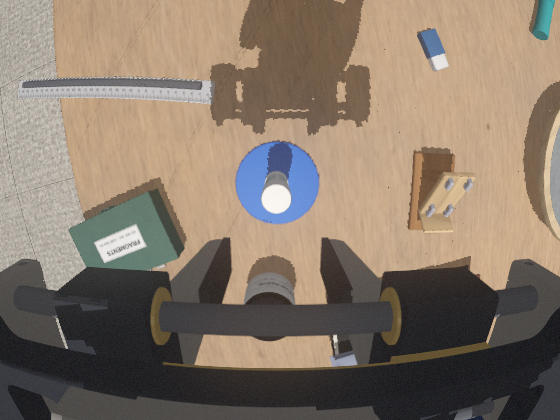

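View pics/s27.png

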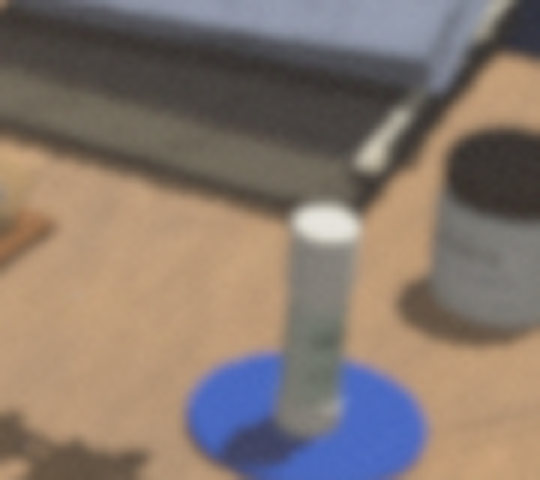

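```bash
python3 - <<'E'
from h import *
c=capture("wrist"); s=capture("scene")
hsv=cv2.cvtColor(c["pixels"],cv2.COLOR_RGB2HSV); m=cv2.inRange(hsv,(0,0,215),(180,45,255)); q=np.zeros_like(m); q[170:230,240:310]=m[170:230,240:310]
ys,xs=np.nonzero(q); print("cap px",xs.mean(),ys.mean(),"pos",onplane(c,xs.mean(),ys.mean(),.101,True).round(4))
m=cv2.inRange(hsv,(105,120,60),(125,255,255)); m[:, :225]=0; m[:,330:]=0; m[:135]=0;m[230:]=0
k=cv2.convexHull(cv2.findNonZero(m)); e=cv2.fitEllipse(k); print("mat",e[0],onplane(c,*e[0],.005,True).round(4))
print("cap scene", onplane(s,330+325/6,190+225/6,.101).round(4),"force",state()["contact_force"].round(1),state()["time_s"])
E
```

```text
cap px 275.26706231454006 201.78486646884272 pos [ 0.5635 -0.2975  0.101 ]
mat (276.199951171875, 184.73155212402344) [ 0.5638 -0.2964  0.005 ]
cap scene [ 0.5617 -0.3     0.101 ] force [0.7 0.4 0.7] 31.55
```

The cap centre is at (0.5635, -0.2975) and the mat centre at (0.5638, -0.2964), so the stick stands centred and upright. I am handing the job in.

```bash
python3 -c "
from bench import finish_job
print(finish_job())"
```

```text
the job is handed in; nothing more can be done
None
```

The glue stick stands upright, cap end up, on the blue mat, and I handed the job in at about 31.6 s. I lifted it off the turntable and tipped it against the rest's upper staples. I laid it in the rest with its foot at the lip and let go. Then I took it afresh, turned it upright against the rest's rear edge and set it on the mat.

**Last checks**
- **Stick:** the cap centre measured within about 1 mm of the mat centre in the wrist camera, and within about 4 mm in the scene camera, so the foot is well inside the mat.
- **Other things:** the loupe and bobbin still stand on the turntable, judged by eye. The jar and eraser look unmoved in the last pictures; I did not re-measure them.
- **Arm:** the gripper is clear above the stick, with no contact force beyond noise.

**What went wrong or disagreed**
- **Missed first grasp:** the fingertips sit about 26 mm above the reported TCP, so the first grasp closed just above the stick. I corrected for this.
- **Lost tilt:** after the second pick-up I lowered the stick's foot onto the rest's edge, which flattened it from 45 to about 24 degrees. I mended that by hooking the foot under the same edge.
- **Scene camera:** it read about 4 mm off at the rest compared with the top and wrist cameras.

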